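Clear the repair bench: motors stowed under the shelf, headset hung up

TASK

Clear the repair bench: put every loose motor into the low grey tray while it stands out in front of the shelf, then slide the loaded tray by its orange handle in under the instrument shelf, without touching the board above, until no part of the tray's box sticks out (only the handle stays outside), lying flat and square with all the motors in it. Also hang the headset over the hanger's bar, with the crown of its band resting on the bar and one ear cup on each side, hanging freely at rest; leave the water bottle and the solder spool where they are.

Things in the scene. Friction and masses are not known exactly. Their poses are not given: they have to be found in the camera images.
- shelf: fixed low plywood instrument shelf on the bench. Origin: on the bench (z=0), mid-way across its open mouth, directly below the front edge of the board; its x axis points inwards (away from the mouth), y along the mouth. 200 mm deep. Two 15 mm thick side panels leave a 240 mm wide opening (y -120 to 120); a 15 mm high stop strip on the bench has its near face at x = 170 mm. The mouth faces the robot.
- board: the shelf's top board (carried by the shelf, 16 mm thick, 270 mm wide): underside 60 mm and top 76 mm above the bench. Origin: on the underside at the middle of the front edge; same axes as the shelf. A grey instrument box 85 mm tall (to 161 mm above the bench) stands on it from 90 mm behind the front edge.
- tray: loose low grey open tray, 300 g. Origin: underside, centre of its box. Box 128 mm (x) by 208 mm (y) by 30 mm high, walls and floor 4 mm thick. A flat tongue runs from its -x wall to an upright orange handle.
- tray_handle (a point): the upright orange handle of the tray: a plate 36 mm (along tray x) by 12 mm (along tray y), from 5 to 55 mm above the bench. This point is on its centre line, 124 mm to -x of the tray's origin and 37 mm above its underside; same axes as the tray. It stays outside the shelf when the tray is home.
- headset: loose black headset, 160 g, standing upright on its two ear cups. Origin: underside, mid-way between the cups. z up towards the crown of the band; the band's arch spans along y, cups at y = -75 to -53 mm and 53 to 75 mm (46 mm along x, 60 mm high), nothing between them below the crown but air.
- headset_crown (a point): centre of the block-shaped rubber crown pad at the top of the headset's band, 134 mm above the headset's underside; pad 24 mm (x) by 50 mm (y) by 32 mm high, its flat underside 118 mm and its top 150 mm above the headset's underside. Same axes as the headset. Hung, the pad's underside rests on the bar.
- hanger: fixed headset hanger. Origin: on the bench (z=0), directly below the middle of its bar. Steel bar 16 mm in diameter along the hanger's x axis, from x = -62 to 63 mm, axis 145 mm above the bench; 22 mm ball on the free end at -x; the 18 mm square post, 163 mm tall, stands at x = 72 mm on a 90 mm square foot.
- bar_mid (a point): middle of the hanger bar, on its axis, 145 mm above the bench; x axis along the bar.
- bottle: bystander: water bottle with blue cap, 60 mm diameter, 170 mm tall; origin at its underside.
- spool: bystander: solder spool standing flat, 54 mm diameter, 40 mm tall; origin at its underside.
- motor1_centre (a point): loose small electric motor, 35 g: red and black cylinder 28 mm in diameter and 30 mm tall, with a 6 mm shaft 12 mm long on top (42 mm in all); starts standing on its flat end, may be absent. This point: centre of the cylinder, 15 mm above its underside; z is its axis, towards the shaft.
- motor2_centre (a point): loose small electric motor, 35 g: red and black cylinder 28 mm in diameter and 30 mm tall, with a 6 mm shaft 12 mm long on top (42 mm in all); starts standing on its flat end, may be absent. This point: centre of the cylinder, 15 mm above its underside; z is its axis, towards the shaft.
- motor3_centre (a point): loose small electric motor, 35 g: red and black cylinder 28 mm in diameter and 30 mm tall, with a 6 mm shaft 12 mm long on top (42 mm in all); starts standing on its flat end, may be absent. This point: centre of the cylinder, 15 mm above its underside; z is its axis, towards the shaft.
- motor4_centre (a point): loose small electric motor, 35 g: red and black cylinder 28 mm in diameter and 30 mm tall, with a 6 mm shaft 12 mm long on top (42 mm in all); starts standing on its flat end, may be absent. This point: centre of the cylinder, 15 mm above its underside; z is its axis, towards the shaft.
- motor5_centre (a point): loose small electric motor, 35 g: red and black cylinder 28 mm in diameter and 30 mm tall, with a 6 mm shaft 12 mm long on top (42 mm in all); starts standing on its flat end, may be absent. This point: centre of the cylinder, 15 mm above its underside; z is its axis, towards the shaft.

How it is judged:
By the outcome, as a careful person would: the job done as asked, in the order asked, and still so for the second after the job is handed in, with the robot touching nothing.
Of motor1, motor2, motor3, motor4, motor5 only 3 to 5 are there at a start; the rules pass over those that are not, and their reading is None.
At some moment in a run one of motor1, motor2, motor3, motor4, motor5, tray may be knocked a few centimetres aside while the robot is not near it.
It also fails if it takes over 210 s, if anything falls off the work surface, if the arm or the gripper's body presses on something with over 40 N, if the wrist force passes 120 N, or if a joint passes its speed limit or range.

ROBOT

A 6-joint arm with a two-finger parallel gripper is mounted at the origin on the work surface. World frame = base frame: x ahead of the robot, y to its left, z up, the work surface at z = 0. Lengths are in m, angles in rad, forces in N, time in s.
With the tool pointing down it reaches from about 0.25 to 0.725 m from the base axis. Payload 9.7 kg.
Tool frame: the origin (TCP) lies on the centre line of the jaws, within the pads' length; the fingertips stand manip.nose_length ahead of it and the grasp point (between the pads) lies 6 mm ahead of it (manip.nose_length is the distance from the TCP to the fingertips, in m); z points along the fingers, y is the line along which they close (so a half turn about z gives the same grasp; the last joint's range is limited). The gripper opens to 85 mm and grips with 20 to 120 N. Pads are 22 mm wide; open, the fingers measure 114 mm over their backs; the gripper's body (76 mm by 85 mm) begins 54 mm behind the grasp point. The pads swing forward as they close: fully open they stand 13 mm farther back than shut.
Start: joints at [-1.328, 0.087, 0.176, 1.66, 0, 1.571], TCP at [0.132, -0.534, 0.222] pointing down, gripper open.
Joint ranges: [-3.13, 3.13], [-0.85, 1.81], [-1.15, 1.24], [-2.2, 2.28], [-1.44, 1.52], [-3.14, 3.14]. Speed limits (rad/s): [2.22, 2.22, 2.57, 3.14, 3.14, 3.14].

INTERFACE

Orientations are given as a unit quaternion [x, y, z, w].
In Python, from bench import telemetry, grab_frame, get_calibration, finish_job, manip gives the robot as it stands. The module is installed in compiled form; this text tells all that it offers.
- The arm moves only by the tool step_arm, never from a script. Its argument "increments" is one flat list of numbers, 5 for each row, row after row: the finger opening in cm, from 0 to 8.54, then the shift along the tool's x, y, z in cm, then the turn about the tool's z in rad. In form: [jaw, x, y, z, yaw, jaw, x, y, z, yaw, ...]. A call has 1 to 5 rows; each row shifts and turns the commanded pose from where the row before left it, along the tool's axes as they then stand; what a row does not reach is not made up. A row lasts 1/10 s, in which the tool goes at most 50 mm and 8.59 degrees, less where a joint would pass 70% of its speed; a pose out of reach is approached as far as the arm can. A call with a gripper value outside its range is refused whole. The fingers move at their own pace and stop on an object; "force" is the grip in N (left out, the last holds). Time passes only in rows, so rows that do not move let the fingers close. It gives the time, the measured TCP pose, the force, the opening and the grip force at its end, in the units of the state.
- telemetry.get_state(): the state, without advancing time (a new reading comes with each control period).
- grab_frame(name): name is "scene" or "side" or "wrist"; returns (picture, depth): 384x512x3 uint8, red, green, blue; 384x512 float32, m along the optical axis (not along the pixel's ray), 0 where there is no reading.
- get_calibration(name): a dict with "K" (3x3 intrinsics, pixels), "world_from_camera" (4x4, takes a point from camera to world coordinates). Camera axes: x right, y down, z forward; pixel columns grow to the right and rows downward; lengths in m; the calibration is good to about 2 mm. A picture is of the moment at which its call begins: read the wrist's pose just before it. get_calibration takes no time and is no camera call; for the wrist camera it gives the pose at the moment of the call.
- finish_job(): hands the job in; it is judged then, once.
The state is a dict: "clock": time; "q": joint angles; "joint_vel": joint speeds; "effort": joint torques, N m; "tcp_pos": TCP position; "tool_rot": TCP orientation; "contact_force": force on the tool from outside, world axes, zero at the start; "ft_torque": the same for the moment, N m; "finger_gap": finger opening in m; "gripper_force": force on a finger pad.
Only numpy, scipy, OpenCV 4.12 (cv2) and the standard library are available. Lean on these libraries where they do the work, as an engineer would, in place of code of your own. Each camera call takes 0.05 s, during which the arm holds its last target. There are 200 camera calls.

## Working session

There is one attempt and no reset: what is moved stays moved. The work goes in short steps, Python scripts to look and compute and a tool call to move; the robot and the scene stay as the last step left them, time stands still between calls to the robot, and variables do not carry over. Pictures are saved under pics/ and viewed, at most 14 in all, crops included, and the job is handed in when it is done.

Besides the shell and the picture viewer there is one more tool, called after "Call:" as name(argument=value, ...) on one line, values as JSON. step_arm: Moves the arm, as the interface text tells. Its arguments: {"type":"object","properties":{"increments":{"type":"array"},"force":{"type":"number"}},"required":["increments"]}

```bash
mkdir -p pics; cat > h.py <<'E'
import numpy as np, cv2
from bench import telemetry, grab_frame, get_calibration, manip
def cam(n):
    c=get_calibration(n); im,d=grab_frame(n); return im,d,np.array(c["K"]),np.array(c["world_from_camera"])
def save(n,im): cv2.imwrite("pics/"+n,im[...,::-1])
def cloud(d,K,T):
    v,u=np.indices(d.shape); P=np.stack([(u-K[0,2])/K[0,0]*d,(v-K[1,2])/K[1,1]*d,d],-1)
    W=P@T[:3,:3].T+T[:3,3]; W[d==0]=np.nan; return W
def ray(u,v,K,T,z):
    r=T[:3,:3]@np.array([(u-K[0,2])/K[0,0],(v-K[1,2])/K[1,1],1]); return T[:3,3]+r*(z-T[2,3])/r[2]
E
python3 - <<'E'
from h import *
s=telemetry.get_state(); print(s, manip.nose_length)
for n in("scene","side"):
    im,d,K,T=cam(n); save(n+"1.png",im); np.savez(n+"1.npz",im=im,d=d,K=K,T=T); print(n,K,T.round(3))
E
```

```text
{'clock': 0.0, 'q': array([-1.32801796e+00,  8.74826847e-02,  1.75146833e-01,  1.65980279e+00,
        1.18772395e-05,  1.57080755e+00]), 'joint_vel': array([ 0.00035668,  0.00054852, -0.00064962,  0.00143875,  0.00056581,
       -0.0001905 ]), 'effort': array([ 8.30710778e-04, -5.20391464e+01,  4.64801073e+01,  1.63178961e-02,
       -1.18132832e-05,  2.79661538e-05]), 'tcp_pos': array([ 0.13216655, -0.53363922,  0.22087717]), 'tool_rot': array([ 9.92641832e-01,  1.21085685e-01, -7.53802892e-05, -6.66938539e-04]), 'contact_force': array([0.39891565, 0.48252113, 0.76055114]), 'ft_torque': array([ 0.03685667,  0.00024315, -0.00829918]), 'gripper_force': 0.0, 'finger_gap': 0.08523322605981033} 0.025
scene [[397.20228856   0.         257.3141843 ]
 [  0.         397.20228856 195.47903934]
 [  0.           0.           1.        ]] [[-0.879  0.315 -0.357  0.933]
 [ 0.476  0.546 -0.69   0.775]
 [-0.022 -0.776 -0.63   0.812]
 [ 0.     0.     0.     1.   ]]
side [[424.70101947   0.         263.14760355]
 [  0.         424.70101947 195.55806618]
 [  0.           0.           1.        ]] [[-0.906 -0.252  0.34   0.195]
 [-0.422  0.496 -0.758  0.798]
 [ 0.023 -0.831 -0.556  0.67 ]
 [ 0.     0.     0.     1.   ]]
```

View pics/scene1.png

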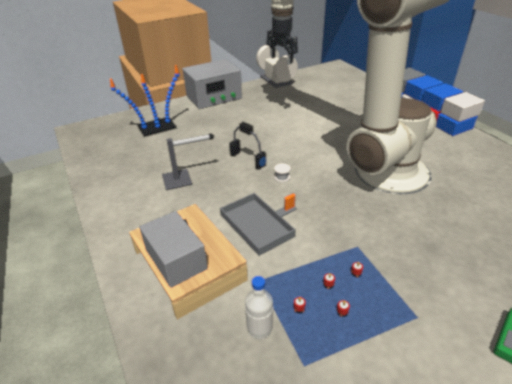

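View pics/side1.png

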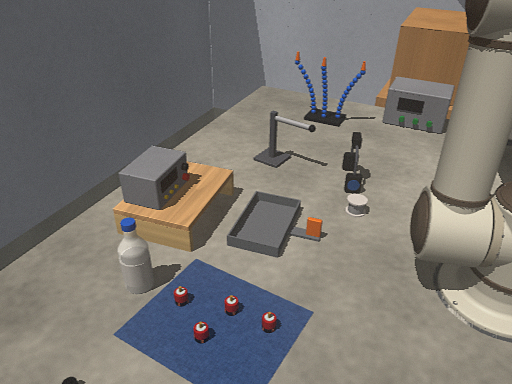

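Both views show four red motors on the blue mat. In the scene view they are near (299,304), (329,281), (357,269) and (343,308). The tray with its orange handle at (290,202) stands in front of the shelf. The headset is at (247,145), the spool at (282,171), the hanger at (178,170) and the bottle at (259,310).

```bash
cat >> h.py <<'E'
def red(im):
    h=cv2.cvtColor(im,cv2.COLOR_RGB2HSV); return (((h[...,0]<5)|(h[...,0]>172))&(h[...,1]>140)&(h[...,2]>70)).astype(np.uint8)
def orange(im):
    h=cv2.cvtColor(im,cv2.COLOR_RGB2HSV); return ((h[...,0]>=6)&(h[...,0]<16)&(h[...,1]>190)&(h[...,2]>120)).astype(np.uint8)
def blobs(m,amin=15):
    n,l,st,c=cv2.connectedComponentsWithStats(m); return [(i,st[i],c[i]) for i in range(1,n) if st[i,4]>=amin],l
def rect(P):
    (c,s,a)=cv2.minAreaRect((P[:,:2]*1000).astype(np.float32)); return np.round(c,1),np.round(s,1),round(a,1)
E
python3 - <<'E'
from h import *
cl=[]
for n in("scene","side"):
    f=np.load(n+"1.npz"); im,d,K,T=f["im"],f["d"],f["K"],f["T"]; W=cloud(d,K,T); cl.append(W.reshape(-1,3)); print(n)
    for nm,m in(("red",red(im)),("or",orange(im))):
        b,l=blobs(m)
        for i,s,c in b:
            p=W[l==i]; p=p[~np.isnan(p[:,0])]
            if len(p): print(nm,c.round(1),s[4],ray(*c,K,T,.018).round(4),"cl",np.median(p,0).round(4),"z",np.percentile(p[:,2],[2,98]).round(3))
A=np.vstack(cl); A=A[~np.isnan(A[:,0])]; A=A[(abs(A[:,1])<.9)&(A[:,0]>.1)&(A[:,0]<1.2)]
for C,nm in((cl[0],"scene"),(cl[1],"side"),(A,"both")):
    C=C[~np.isnan(C[:,0])]; print(nm)
    for k,(lo,hi) in {"tray":(.02,.034),"board":(.07,.082),"box":(.155,.166),"top":(.105,.16),"cup":(.03,.06)}.items():
        p=C[(C[:,2]>lo)&(C[:,2]<hi)&(C[:,0]>.2)&(C[:,0]<.9)&(abs(C[:,1])<.5)]
        g=np.zeros((400,500),np.uint8); ij=((p[:,:2]-[.2-.1,-.5])/.0025).astype(int); g[np.clip(ij[:,0],0,399),np.clip(ij[:,1],0,499)]=1
        g=cv2.dilate(g,np.ones((3,3))); nl,l=cv2.connectedComponents(g); lab=l[ij[:,0],ij[:,1]]
        for i in range(1,nl):
            q=p[lab==i]
            if len(q)>40: print(k,len(q),*rect(q),"z",np.percentile(q[:,2],[2,50,98]).round(3))
E
```

```text
scene
red [435.  112.1] 29 [-0.4283 -0.2103  0.018 ] cl [-0.3646 -0.1609  0.0572] z [0.038 0.062]
red [356.1 271.1] 53 [0.4091 0.3014 0.018 ] cl [0.4125 0.3041 0.0217] z [0.01  0.029]
red [328.4 282.8] 57 [0.4928 0.2971 0.018 ] cl [0.4959 0.2998 0.0212] z [0.01 0.03]
red [298.9 307.3] 56 [0.5959 0.3214 0.018 ] cl [0.5981 0.3252 0.0221] z [0.009 0.03 ]
red [342.3 310.5] 61 [0.5128 0.3781 0.018 ] cl [0.516  0.3811 0.0208] z [0.01  0.032]
or [289.2 201.2] 85 [ 0.4095 -0.0197  0.018 ] cl [4.228e-01 4.000e-04 3.890e-02] z [0.016 0.055]
side
red [185.  176.5] 33 [ 0.8408 -0.0791  0.018 ] cl [0.7553 0.0383 0.1037] z [0.097 0.111]
red [179.7 296. ] 105 [0.5897 0.3171 0.018 ] cl [0.5848 0.3242 0.0258] z [0.012 0.032]
red [230.4 305.2] 111 [0.486 0.293 0.018] cl [0.4821 0.3004 0.0272] z [0.011 0.032]
red [267.9 321.9] 128 [0.4018 0.2979 0.018 ] cl [0.399  0.3055 0.0263] z [0.005 0.031]
red [200.  332.2] 133 [0.5054 0.375  0.018 ] cl [0.5015 0.3817 0.0274] z [0.01  0.032]
or [297.3  55.8] 18 [ 1.0065 -1.4201  0.018 ] cl [ 0.7494 -0.7164  0.2244] z [0.215 0.238]
or [323.5  62.2] 17 [ 0.8424 -1.3
[... 5508 characters left out ...]
.1 z [0.031 0.048 0.059]
cup 111 [401.5 295.7] [27.8 22.6] 40.7 z [0.03  0.031 0.043]
cup 252 [417.9  -4.4] [39.  15.6] 6.5 z [0.031 0.047 0.056]
cup 223 [ 426.5 -368.6] [48.8 26.4] 16.9 z [0.03  0.048 0.06 ]
cup 183 [537.4  38.9] [131.7 151.1] 6.4 z [0.03  0.031 0.033]
cup 121 [485.8 290.7] [25.3 27.8] 73.7 z [0.03  0.031 0.043]
cup 125 [506.3 373.2] [30.4 24.4] 18.0 z [0.03  0.031 0.043]
cup 123 [590.5 315.2] [25.1 26.9] 89.5 z [0.03  0.031 0.043]
cup 1277 [756.8 182.7] [203.2  18.3] 7.0 z [0.031 0.046 0.059]
cup 104 [ 667.5 -320.8] [26.6 17.9] 35.0 z [0.032 0.045 0.06 ]
cup 536 [694.9 322.3] [63.4 46.6] 10.4 z [0.031 0.046 0.06 ]
cup 52 [688.8 -79. ] [21.4 16. ] 47.2 z [0.03  0.041 0.058]
```

Call:
step_arm(increments=[5, 3.5, -3.1, 0, 0, 5, 3.5, -3.1, 0, 0, 5, 3.5, -3.1, 0, 0, 5, 3.5, -3.1, 0, 0, 5, 3.5, -3.1, 0, 0], force=30)

```text
clock: 0.6
tcp_pos: [0.2654, -0.3397, 0.2213]
tool_rot: [0.993, 0.121, -0.0, -0.0]
contact_force: [0.2, 0.4, 0.0]
finger_gap: 0.0497
gripper_force: 0.0
```

Call:
step_arm(increments=[5, 3.5, -3.1, 0, 0, 5, 3.5, -3.1, 0, 0, 5, 3.5, -3.1, 0, 0, 5, 3.5, -3.1, 0, 0, 5, 3.5, -3.1, 0, 0])

```text
clock: 1.1
tcp_pos: [0.398, -0.147, 0.2215]
tool_rot: [0.993, 0.121, 0.0, 0.0]
contact_force: [1.5, -0.7, -0.9]
finger_gap: 0.0501
gripper_force: 0.0
```

```bash
cat >> h.py <<'E'
def th(): 
    q=telemetry.get_state()["tool_rot"]; return 2*np.arctan2(q[1],q[0])
def go(x,y,z,t=None):
    s=telemetry.get_state(); a=th(); d=np.array([x,y,z])-s["tcp_pos"]; c,n=np.cos(a),np.sin(a)
    print("t",round(s["clock"],2),"tcp",s["tcp_pos"].round(4),"th",round(a,4),"F",s["contact_force"].round(1),"gap",round(s["finger_gap"],4),"q",s["q"].round(2))
    print("-> tool cm",(np.array([c*d[0]+n*d[1],n*d[0]-c*d[1],-d[2]])*100).round(2),"yaw",None if t is None else round(-(t-a),3))
def tray_pt(c,yaw,x,y): return np.array(c)+[np.cos(yaw)*x-np.sin(yaw)*y,np.sin(yaw)*x+np.cos(yaw)*y]
E
python3 -c "
from h import *
go(.402,.296,.12,.11)
A=[]
for n in('scene1','side1'):
    f=np.load(n+'.npz'); W=cloud(f['d'],f['K'],f['T']).reshape(-1,3); A.append(W[~np.isnan(W[:,0])])
for p in A+[np.vstack(A)]:
    q=p[(p[:,2]>.146)&(p[:,2]<.160)&(p[:,0]>.545)&(p[:,0]<.65)&(abs(p[:,1]+.31)<.05)]
    print('bar',cv2.fitLine((q[:,:2]*1000).astype(np.float32),cv2.DIST_HUBER,0,.01,.01).ravel().round(3),len(q))
    q=p[(p[:,2]>.157)&(p[:,2]<.168)&(p[:,0]>.65)&(p[:,0]<.7)&(abs(p[:,1]+.32)<.05)]; print('post',rect(q))
    q=p[(p[:,2]>.14)&(p[:,2]<.158)&(p[:,0]>.36)&(p[:,0]<.45)&(abs(p[:,1]+.305)<.06)]; print('crown',rect(q))
    q=p[(p[:,2]>.125)&(p[:,2]<.16)&(p[:,0]>.5)&(p[:,0]<.65)&(abs(p[:,1]+.31)<.05)];print('ball',q[:,0].min())
"
```

```text
t 1.1 tcp [ 0.398  -0.147   0.2215] th 0.2427 F [ 1.5 -0.7 -0.9] gap 0.0501 q [-0.35 -0.21 -0.11  1.67 -0.    2.55]
-> tool cm [ 11.03 -42.9   10.15] yaw 0.133
bar [ 9.84000e-01 -1.77000e-01  5.99631e+02 -3.09117e+02] 111
post (array([ 672.7, -325.4]), array([18.2, 16.3]), 85.4)
crown (array([ 408.4, -307.5]), array([28.1, 52.4]), 19.7)
ball 0.5290029385119549
bar [ 9.86000e-01 -1.70000e-01  5.96396e+02 -3.09577e+02] 117
post (array([ 670.7, -323.9]), array([23.8, 14.6]), 81.1)
crown (array([ 404.4, -308.8]), array([24.1, 51. ]), 21.0)
ball 0.527260048628407
bar [ 9.85000e-01 -1.74000e-01  5.97746e+02 -3.09393e+02] 228
post (array([ 671.1, -324.5]), array([24.7, 16.6]), 69.5)
crown (array([ 406.3, -308.1]), array([30.2, 52.9]), 17.0)
ball 0.527260048628407
```

Call:
step_arm(increments=[5, 0, 0, 0, -0.149, 5, 0, 0, 0, -0.149, 5, 0, 0, 0, -0.149, 5, 0, 0, 0, -0.149, 5, 0, 0, 0, -0.149])

```text
clock: 1.6
tcp_pos: [0.3973, -0.1487, 0.2213]
tool_rot: [0.879, 0.477, -0.0, -0.0]
contact_force: [-0.9, -0.4, 0.9]
finger_gap: 0.0503
gripper_force: 0.0
```

Call:
step_arm(increments=[5, 0, 0, 0, -0.149, 5, 0, 0, 0, -0.149, 5, 0, 0, 0, -0.149, 5, 0, 0, 0, -0.149, 5, 0, 0, 0, -0.149])

```text
clock: 2.1
tcp_pos: [0.3973, -0.1487, 0.2213]
tool_rot: [0.645, 0.764, -0.0, -0.0]
contact_force: [0.4, 0.5, -0.0]
finger_gap: 0.0502
gripper_force: 0.0
```

Call:
step_arm(increments=[5, 0, 0, 0, -0.149, 5, 0, 0, 0, -0.149, 5, 0, 0, 0, -0.149, 5, 0, 0, 0, -0.149, 5, 0, 0, 0, -0.149])

```text
clock: 2.6
tcp_pos: [0.3973, -0.1488, 0.2213]
tool_rot: [0.323, 0.946, 0.0, -0.0]
contact_force: [0.3, 0.1, -0.3]
finger_gap: 0.0497
gripper_force: 0.0
```

Call:
step_arm(increments=[5, 0, 0, 0, -0.149, 5, 0, 0, 0, -0.149, 5, 0, 0, 0, -0.149, 5, 0, 0, 0, -0.149, 5, 0, 0, 0, -0.149])

```text
clock: 3.1
tcp_pos: [0.3973, -0.1488, 0.2213]
tool_rot: [-0.044, 0.999, 0.0, -0.0]
contact_force: [0.0, 0.4, -1.0]
finger_gap: 0.0497
gripper_force: 0.0
```

```bash
python3 -c "
from h import *
go(.402,.296,.12,.11+np.pi)"
```

```text
t 3.1 tcp [ 0.3973 -0.1488  0.2213] th 3.229 F [ 0.   0.4 -1. ] gap 0.0497 q [-0.36 -0.21 -0.11  1.67 -0.   -0.45]
-> tool cm [-4.35 44.26 10.13] yaw -0.023
```

Call:
step_arm(increments=[5, -0.43, 4.43, 0.8, -0.023, 5, -0.43, 4.43, 0.8, 0, 5, -0.43, 4.43, 0.8, 0, 5, -0.43, 4.43, 0.8, 0, 5, -0.43, 4.43, 0.8, 0])

```text
clock: 3.6
tcp_pos: [0.3963, 0.0754, 0.1812]
tool_rot: [-0.052, 0.999, 0.0, 0.0]
contact_force: [0.5, -0.3, 0.3]
finger_gap: 0.05
gripper_force: 0.0
```

Call:
step_arm(increments=[5, -0.43, 4.43, 0.8, 0, 5, -0.43, 4.43, 0.8, 0, 5, -0.43, 4.43, 0.8, 0, 5, -0.43, 4.43, 0.8, 0, 5, -0.43, 4.43, 0.8, 0])

```text
clock: 4.1
tcp_pos: [0.3945, 0.2981, 0.141]
tool_rot: [-0.052, 0.999, -0.0, -0.0]
contact_force: [0.7, 0.3, 0.2]
finger_gap: 0.0499
gripper_force: 0.0
```

Call:
step_arm(increments=[5, 0, 0, 0, 0, 5, 0, 0, 0, 0])

```text
clock: 4.3
tcp_pos: [0.3945, 0.2967, 0.1408]
tool_rot: [-0.053, 0.999, -0.001, -0.001]
contact_force: [-0.2, -0.3, 0.7]
finger_gap: 0.0496
gripper_force: 0.0
```

```bash
cat >> h.py <<'E'
def motors(names=("scene","side","wrist")):
    """red blobs via depth: centre from top-face points (z>26mm, shaft included), else ray at 18 mm"""
    for n in names:
        im,d,K,T=cam(n); W=cloud(d,K,T); b,l=blobs(red(im),12)
        for i,s,c in b:
            r=ray(*c,K,T,.018)
            if not(.2<r[0]<.85 and abs(r[1])<.5): continue
            R=W[(np.hypot(W[...,0]-r[0],W[...,1]-r[1])<.035)&(W[...,2]>.024)&(W[...,2]<.055)]
            m=(R.min(0)+R.max(0))/2 if len(R)>10 else r*np.nan
            print(n,"px",c.round(0),"area",s[4],"ray",r[:2].round(4),"top",m[:2].round(4),len(R))
        if n=="wrist": save("w%.1f.png"%telemetry.get_state()["clock"],im)
E
python3 -c "
from h import *
motors()
go(.402,.296,.031,.11+np.pi)"
```

```text
scene px [356. 271.] area 54 ray [0.4093 0.3013] top [0.403  0.2961] 82
scene px [328. 283.] area 56 ray [0.4929 0.2968] top [0.4874 0.2927] 89
scene px [299. 307.] area 58 ray [0.5959 0.3216] top [0.591  0.3147] 103
scene px [342. 311.] area 62 ray [0.5127 0.3784] top [0.5062 0.3726] 105
side px [185. 176.] area 30 ray [ 0.8406 -0.0795] top [nan nan] 0
side px [180. 296.] area 104 ray [0.5898 0.3172] top [0.5879 0.315 ] 138
side px [231. 305.] area 118 ray [0.4854 0.2929] top [0.4844 0.29  ] 139
side px [268. 322.] area 129 ray [0.4019 0.2977] top [0.4   0.296] 155
side px [200. 332.] area 133 ray [0.505  0.3752] top [0.5038 0.3719] 165
wrist px [258. 190.] area 517 ray [0.4008 0.2955] top [0.4007 0.2952] 843
wrist px [244. 276.] area 536 ray [0.4848 0.2904] top [0.4851 0.2897] 713
wrist px [317. 307.] area 160 ray [0.5112 0.3638] top [0.5072 0.3636] 148
t 4.45 tcp [0.3953 0.2954 0.1419] th 3.2447 F [-0.1 -1.1 -0.5] gap 0.0502 q [ 0.64 -0.06 -0.13  1.5  -0.    0.54]
-> tool cm [-6.700e-01 -1.000e-02  1.109e+01] yaw -0.007
```

Call:
step_arm(increments=[5, -0.55, 0.02, 3.5, 0, 5, 0, 0, 3.5, 0, 5, 0, 0, 2.5, 0, 5, 0, 0, 1.5, 0, 5, 0, 0, 0, 0])

```text
clock: 4.95
tcp_pos: [0.4, 0.2957, 0.0302]
tool_rot: [-0.051, 0.999, -0.001, -0.001]
contact_force: [-0.2, -0.2, -0.1]
finger_gap: 0.0499
gripper_force: 0.0
```

Call:
step_arm(increments=[2, 0, 0, 0, 0, 2, 0, 0, 0, 0, 2, 0, 0, 0, 0, 2, 0, 0, 0, 0])

```text
clock: 5.35
tcp_pos: [0.401, 0.2974, 0.0324]
tool_rot: [-0.052, 0.999, 0.0, 0.001]
contact_force: [0.0, -0.4, -0.1]
finger_gap: 0.0202
gripper_force: 0.0
```

```bash
python3 -c "
from h import *
for x in(-32,32):
  for y in (-48,48): print(x,y,tray_pt((540,8.2),.11,x,y).round(1))
p=tray_pt((540,8.2),.11,-32,48)/1000
go(*p,.1,.11+np.pi)"
```

```text
-32 -48 [513.5 -43. ]
-32 48 [502.9  52.4]
32 -48 [577.1 -36. ]
32 48 [566.5  59.4]
t 5.35 tcp [0.401  0.2974 0.0324] th 3.2459 F [ 0.  -0.4 -0.1] gap 0.0202 q [ 0.64 -0.02 -0.3   1.29 -0.    0.53]
-> tool cm [ -7.59 -25.42  -6.76] yaw -0.006
```

```bash
python3 -c "
from h import *
motors(('scene','side'))
im,d,K,T=cam('side'); save('s5.png',cv2.resize(im[200:380,140:380],(720,540)))
im,d,K,T=cam('wrist'); save('w5.png',im)"
```

```text
scene px [356. 271.] area 57 ray [0.4084 0.3012] top [0.4039 0.2976] 114
scene px [328. 283.] area 58 ray [0.4932 0.297 ] top [0.4877 0.2915] 90
scene px [299. 307.] area 57 ray [0.5962 0.3213] top [0.5908 0.3149] 107
scene px [342. 311.] area 61 ray [0.5129 0.3784] top [0.5072 0.3726] 105
side px [185. 176.] area 35 ray [ 0.8399 -0.0795] top [nan nan] 0
side px [180. 296.] area 108 ray [0.5893 0.3171] top [0.5886 0.3148] 138
side px [231. 305.] area 120 ray [0.4851 0.293 ] top [0.4846 0.2907] 144
side px [268. 324.] area 103 ray [0.3995 0.3011] top [0.3996 0.2988] 117
side px [200. 332.] area 138 ray [0.5046 0.3751] top [0.5036 0.3723] 169
```

View pics/s5.png

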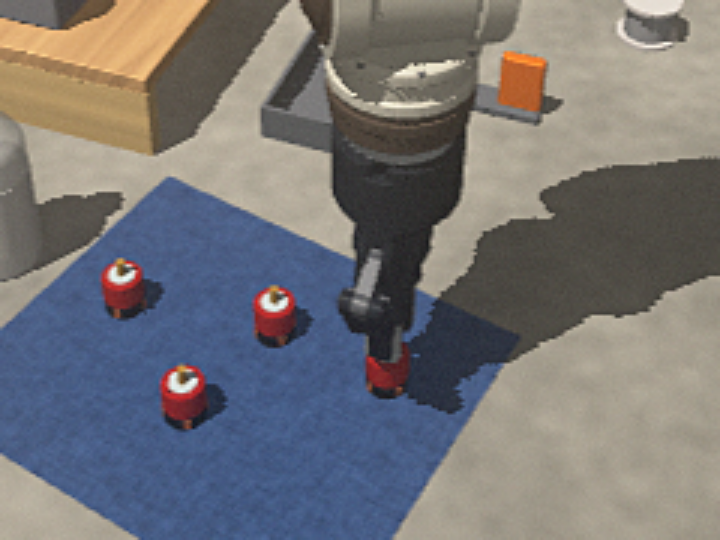

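View pics/w5.png

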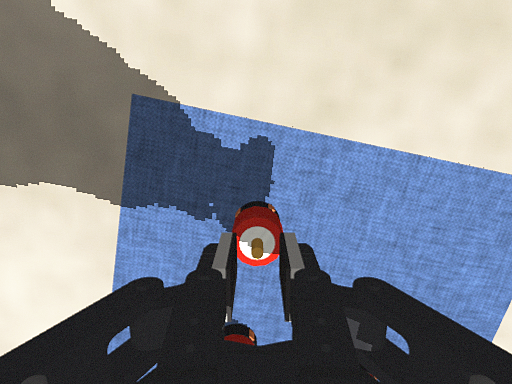

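The side crop and the wrist view show the first motor standing between the pads at wrist pixel (257,235). No grip force registers, so I'll close further.

Call:
step_arm(increments=[0, 0, 0, 0, 0, 0, 0, 0, 0, 0, 0, 0, 0, 0, 0, 0, 0, 0, 0, 0], force=30)

```text
clock: 5.95
tcp_pos: [0.4008, 0.2973, 0.0322]
tool_rot: [-0.052, 0.999, 0.0, 0.0]
contact_force: [-1.5, -0.5, 5.7]
finger_gap: -0.0002
gripper_force: 2.8
```

```bash
python3 -c "
from h import *
motors(('side',))
im,d,K,T=cam('wrist'); save('w6.png',im[150:,120:400]); go(.4,.3,.03)"
```

```text
side px [185. 176.] area 34 ray [ 0.8401 -0.0803] top [nan nan] 0
side px [180. 296.] area 105 ray [0.5898 0.3169] top [0.5886 0.3148] 137
side px [231. 305.] area 124 ray [0.4848 0.2929] top [0.4848 0.2915] 142
side px [268. 323.] area 120 ray [0.4006 0.3005] top [0.4003 0.298 ] 157
side px [200. 332.] area 133 ray [0.505  0.3752] top [0.5046 0.3725] 168
t 6.05 tcp [0.4008 0.2973 0.0322] th 3.2459 F [-1.9  0.6  5.9] gap 0.0002 q [ 0.64 -0.02 -0.3   1.29  0.    0.53]
-> tool cm [0.05 0.28 0.22] yaw None
```

View pics/w6.png

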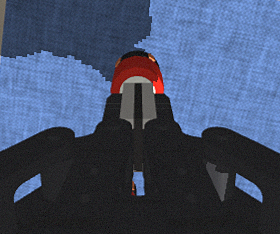

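```bash
python3 -c "
from h import *
im,d,K,T=cam('wrist'); W=cloud(d,K,T); print(T.round(3))
for v in (215,225,235,245,255,265,275,285): print(v,[ (u,W[v,u].round(3).tolist()) for u in(246,252,262,268)])
im,d,K,T=cam('side'); W=cloud(d,K,T)
for v in range(296,334,4): print(v,W[v,269].round(3),im[v,269])
"
```

```text
[[-0.104  0.958  0.266  0.333]
 [ 0.995  0.1    0.028  0.289]
 [ 0.001  0.268 -0.964  0.185]
 [ 0.     0.     0.     1.   ]]
215 [(246, [0.389, 0.289, 0.025]), (252, [0.388, 0.292, 0.027]), (262, [0.388, 0.297, 0.027]), (268, [0.388, 0.3, 0.025])]
225 [(246, [0.393, 0.289, 0.031]), (252, [0.393, 0.292, 0.03]), (262, [0.392, 0.297, 0.03]), (268, [0.391, 0.3, 0.031])]
235 [(246, [0.39, 0.29, 0.049]), (252, [0.39, 0.292, 0.05]), (262, [0.39, 0.297, 0.049]), (268, [0.389, 0.299, 0.05])]
245 [(246, [0.39, 0.29, 0.06]), (252, [0.39, 0.292, 0.061]), (262, [0.389, 0.297, 0.061]), (268, [0.389, 0.299, 0.06])]
255 [(246, [0.39, 0.29, 0.069]), (252, [0.39, 0.293, 0.069]), (262, [nan, nan, nan]), (268, [0.389, 0.299, 0.07])]
265 [(246, [0.39, 0.291, 0.078]), (252, [0.389, 0.293, 0.078]), (262, [0.389, 0.296, 0.079]), (268, [0.389, 0.299, 0.077])]
275 [(246, [0.388, 0.291, 0.088]), (252, [0.392, 0.293, 0.08]), (262, [0.392, 0.297, 0.08]), (268, [0.388, 0.298, 0.086])]
285 [(246, [0.389, 0.291, 0.093]), (252, [0.394, 0.293, 0.084]), (262, [0.396, 0.297, 0.08]), (268, [0.388, 0.298, 0.092])]
296 [0.4   0.301 0.093] [40 41 38]
300 [0.385 0.338 0.126] [69 68 73]
304 [0.383 0.342 0.121] [37 38 41]
308 [0.383 0.34  0.109] [35 40 41]
312 [0.397 0.307 0.059] [35 37 44]
316 [0.401 0.296 0.034] [87 67 42]
320 [0.397 0.304 0.033] [206 231 224]
324 [0.396 0.307 0.026] [117  32  38]
328 [0.395 0.307 0.015] [118  35  41]
332 [0.395 0.308 0.003] [23 21 23]
```

The closed fingertips sit above the motor at about z = 43 mm, roughly 35 mm higher than nose_length implies. I'll open and probe down slowly while watching the force.

Call:
step_arm(increments=[5, 0, 0, 0, 0, 5, 0, 0, 0, 0, 5, 0, 0, 0, 0, 5, 0, 0, 0.5, 0, 5, 0, 0, 0.5, 0])

```text
clock: 6.65
tcp_pos: [0.4004, 0.2969, 0.0209]
tool_rot: [-0.052, 0.999, -0.0, -0.0]
contact_force: [-0.4, 0.7, 0.6]
finger_gap: 0.05
gripper_force: 0.0
```

```bash
python3 -c "
from h import *
go(.4003,.297,.01,.11+np.pi)
im,d,K,T=cam('wrist'); save('w7.png',im); W=cloud(d,K,T)
for v in range(200,330,10): print(v,[(u,W[v,u].round(3).tolist()) for u in(190,200,210,220,300,310,320)])"
```

```text
t 6.65 tcp [0.4004 0.2969 0.0209] th 3.2457 F [-0.4  0.7  0.6] gap 0.05 q [ 0.64 -0.02 -0.32  1.27  0.    0.53]
-> tool cm [0.01 0.01 1.09] yaw -0.006
200 [(190, [0.388, 0.257, 0.002]), (200, [0.387, 0.262, 0.002]), (210, [0.387, 0.268, 0.001]), (220, [0.386, 0.273, 0.001]), (300, [0.381, 0.317, 0.002]), (310, [0.381, 0.322, 0.001]), (320, [0.381, 0.328, 0.001])]
210 [(190, [0.394, 0.257, 0.001]), (200, [0.393, 0.263, 0.002]), (210, [0.393, 0.268, 0.001]), (220, [0.392, 0.274, 0.002]), (300, [0.387, 0.318, 0.001]), (310, [0.387, 0.323, 0.002]), (320, [0.387, 0.329, 0.0])]
220 [(190, [0.4, 0.258, 0.001]), (200, [0.399, 0.263, 0.001]), (210, [0.399, 0.268, 0.0]), (220, [0.398, 0.274, 0.001]), (300, [0.393, 0.319, 0.001]), (310, [0.392, 0.324, 0.002]), (320, [0.392, 0.33, 0.001])]
230 [(190, [0.405, 0.258, 0.002]), (200, [0.405, 0.263, 0.001]), (210, [0.404, 0.269, 0.002]), (220, [0.404, 0.275, 0.001]), (300, [0.399, 0.319, 0.001]), (310, [0.398, 0.325, 0.001]), (320, [0.398, 0.331, 0.001])]
240 [(190, [0.393, 0.265, 0.042]), (200, [0.393, 0.27, 0.042]), (210, [0.41, 0.269, 0.002]), (22
[... 1108 characters left out ...]
.001]), (310, [0.436, 0.331, 0.001]), (320, [0.402, 0.321, 0.058])]
300 [(190, [0.406, 0.271, 0.067]), (200, [0.45, 0.266, 0.001]), (210, [0.45, 0.272, 0.0]), (220, [0.449, 0.278, 0.001]), (300, [0.444, 0.326, 0.001]), (310, [0.444, 0.332, -0.0]), (320, [0.406, 0.321, 0.059])]
310 [(190, [0.409, 0.271, 0.068]), (200, [0.457, 0.266, 0.001]), (210, [0.457, 0.272, 0.0]), (220, [0.455, 0.278, 0.002]), (300, [0.45, 0.326, 0.002]), (310, [0.45, 0.332, 0.002]), (320, [0.449, 0.338, 0.002])]
320 [(190, [0.413, 0.272, 0.068]), (200, [0.464, 0.267, 0.001]), (210, [0.462, 0.273, 0.002]), (220, [0.463, 0.279, 0.001]), (300, [0.458, 0.328, 0.001]), (310, [0.458, 0.334, 0.0]), (320, [0.457, 0.34, 0.001])]
```

View pics/w7.png

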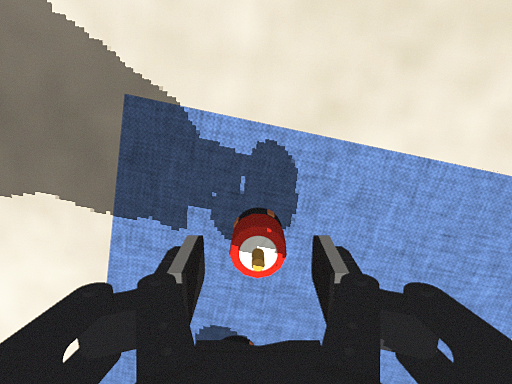

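The view shows the motor centred between the open pads at (258,245), with both tips at z ≈ 42 mm while the TCP reads 21 mm. So the real tips sit about 15 mm above the reported TCP height at this grip width. I'll use that measured offset and descend about 28 mm.

Call:
step_arm(increments=[5, 0, 0, 1.0, 0, 5, 0, 0, 1.0, 0, 5, 0, 0, 0.4, 0, 5, 0, 0, 0.3, 0, 5, 0, 0, 0, 0])

```text
clock: 7.2
tcp_pos: [0.4004, 0.2969, -0.0059]
tool_rot: [-0.052, 0.999, -0.0, -0.0]
contact_force: [-0.1, 0.4, 0.5]
finger_gap: 0.05
gripper_force: 0.0
```

Call:
step_arm(increments=[0, 0, 0, 0, 0, 0, 0, 0, 0, 0, 0, 0, 0, 0, 0, 0, 0, 0, 0, 0], force=30)

```text
clock: 7.6
tcp_pos: [0.4009, 0.2972, -0.005]
tool_rot: [-0.052, 0.999, 0.0, 0.0]
contact_force: [-0.9, -1.0, 3.1]
finger_gap: 0.0271
gripper_force: 29.6
```

Call:
step_arm(increments=[0, 0, 0, -3.5, 0, 0, 0, 0, -3.5, 0, 0, -1.27, -4.23, 0, 0, 0, -1.27, -4.23, 0, 0, 0, -1.27, -4.23, 0, 0])

```text
clock: 8.1
tcp_pos: [0.4521, 0.1737, 0.065]
tool_rot: [-0.053, 0.999, 0.0, 0.0]
contact_force: [0.7, 0.6, -0.2]
finger_gap: 0.0268
gripper_force: 29.8
```

Call:
step_arm(increments=[0, -1.27, -4.23, 0, 0, 0, -1.27, -4.23, 0, 0, 0, -1.27, -4.23, 0, 0, 0, 0, 0, 0, 0])

```text
clock: 8.5
tcp_pos: [0.5041, 0.0485, 0.0645]
tool_rot: [-0.05, 0.999, -0.0, 0.0]
contact_force: [-0.6, 0.8, -1.4]
finger_gap: 0.0267
gripper_force: 29.8
```

```bash
cat >> h.py <<'E'
def comps(W,lo,hi,nmin):
    p=W[(W[...,2]>lo)&(W[...,2]<hi)&(W[...,0]>.2)&(W[...,0]<.9)&(abs(W[...,1])<.5)]
    g=np.zeros((400,500),np.uint8); ij=((p[:,:2]-[.1,-.5])/.0025).astype(int); g[ij[:,0],ij[:,1]]=1
    nl,l=cv2.connectedComponents(cv2.dilate(g,np.ones((3,3)))); lab=l[ij[:,0],ij[:,1]]
    return [p[lab==i] for i in range(1,nl) if (lab==i).sum()>=nmin]
def look(names=("scene","side")):
    A=[]
    for n in names:
        im,d,K,T=cam(n); W=cloud(d,K,T); A.append(W.reshape(-1,3))
        for i,s,c in (lambda r:r[0])(blobs(orange(im))):
            r=ray(*c,K,T,.035)
            if .3<r[0]<.75 and abs(r[1])<.3: print(n,"handle",r[:2].round(4),"area",s[4])
    A=np.vstack(A)
    for q in comps(A,.022,.033,150):
        r=rect(q)
        if max(r[1])>150: print("tray?",*r)
E
python3 -c "
from h import *
motors(('scene','side'));look()
p=tray_pt((540,8.2),.11,-32,48)/1000
go(*p,.001,.11+np.pi)"
```

```text
scene px [270. 208.] area 21 ray [ 0.477  -0.0193] top [ 0.4849 -0.042 ] 12
scene px [328. 283.] area 56 ray [0.4929 0.2968] top [0.4879 0.2913] 87
scene px [299. 307.] area 57 ray [0.596  0.3211] top [0.5902 0.3148] 104
scene px [342. 310.] area 60 ray [0.5123 0.3784] top [0.5069 0.3728] 107
side px [185. 176.] area 31 ray [ 0.8399 -0.0799] top [nan nan] 0
side px [180. 296.] area 103 ray [0.59   0.3169] top [0.5883 0.3149] 134
side px [231. 305.] area 115 ray [0.4857 0.293 ] top [0.4841 0.29  ] 142
side px [200. 332.] area 135 ray [0.5051 0.375 ] top [0.5041 0.3726] 168
scene handle [0.4269 0.0085] area 42
side handle [ 0.4173 -0.0028] area 214
tray? [540.7   7.5] [131.3 213.6] 6.3
tray? [756.9 182.9] [204.6  15.9] 6.6
t 8.7 tcp [0.5024 0.0531 0.0645] th 3.2462 F [ 0.   0.8 -0.4] gap 0.0267 q [ 0.11 -0.02 -0.24  1.35  0.    0.  ]
-> tool cm [-0.04 -0.08  6.35] yaw -0.005
```

Call:
step_arm(increments=[0, 0, -0.08, 2.5, 0, 0, 0, 0, 2.5, 0, 0, 0, 0, 1.0, 0, 0, 0, 0, 0.3, 0, 0, 0, 0, 0, 0])

```text
clock: 9.2
tcp_pos: [0.5029, 0.0524, 0.002]
tool_rot: [-0.053, 0.999, 0.0, 0.0]
contact_force: [-0.4, -0.0, -0.0]
finger_gap: 0.0267
gripper_force: 29.8
```

Call:
step_arm(increments=[5, 0, 0, 0, 0, 5, 0, 0, 0, 0, 5, 0, 0, 0, 0, 5, 0, 0, -3.5, 0, 5, 0, 0, -3.5, 0])

```text
clock: 9.7
tcp_pos: [0.5021, 0.0516, 0.072]
tool_rot: [-0.052, 0.999, -0.0, -0.001]
contact_force: [1.4, 0.6, 0.4]
finger_gap: 0.0496
gripper_force: 0.0
```

```bash
python3 -c "
from h import *
go(.4855,.2905,.064,.11+np.pi)"
```

```text
t 9.7 tcp [0.5021 0.0516 0.072 ] th 3.2456 F [1.4 0.6 0.4] gap 0.0496 q [ 0.1  -0.02 -0.23  1.37  0.   -0.  ]
-> tool cm [-0.83 23.93  0.8 ] yaw -0.006
```

Call:
step_arm(increments=[5, -0.14, 4, 0, 0, 5, -0.14, 4, 0, 0, 5, -0.14, 4, 0, 0, 5, -0.14, 4, 0, 0, 5, -0.14, 4, 0, 0])

```text
clock: 10.2
tcp_pos: [0.4889, 0.253, 0.0721]
tool_rot: [-0.052, 0.999, 0.0, 0.0]
contact_force: [1.4, 0.1, 0.5]
finger_gap: 0.0499
gripper_force: 0.0
```

Call:
step_arm(increments=[5, -0.14, 4, 0, 0, 5, 0, 0, 0, 0, 5, 0, 0, 0, 0])

```text
clock: 10.5
tcp_pos: [0.486, 0.292, 0.0716]
tool_rot: [-0.053, 0.999, -0.0, -0.0]
contact_force: [-0.2, 0.2, -0.3]
finger_gap: 0.0502
gripper_force: 0.0
```

```bash
python3 -c "
from h import *
motors(('wrist','scene'))
go(.4855,.2905,-.006,.11+np.pi)"
```

```text
wrist px [257. 208.] area 951 ray [0.4852 0.2903] top [0.4853 0.29  ] 1482
wrist px [373. 247.] area 1090 ray [0.5045 0.3715] top [0.5047 0.3715] 1438
wrist px [273. 334.] area 594 ray [0.5813 0.3123] top [0.5802 0.3119] 233
scene px [274. 227.] area 39 ray [0.5078 0.0563] top [0.4968 0.0535] 87
scene px [329. 282.] area 57 ray [0.4917 0.2966] top [0.4876 0.2914] 87
scene px [299. 307.] area 59 ray [0.5961 0.3213] top [0.5906 0.3149] 105
scene px [342. 310.] area 62 ray [0.513  0.3781] top [0.5076 0.3725] 107
t 10.6 tcp [0.4864 0.2906 0.0717] th 3.2453 F [-0.1 -0.4 -0.6] gap 0.0502 q [ 0.54  0.12 -0.08  1.37 -0.    0.44]
-> tool cm [ 0.09 -0.    7.77] yaw -0.006
```

Call:
step_arm(increments=[5, 0.09, 0, 3.5, 0, 5, 0, 0, 2.7, 0, 5, 0, 0, 1.0, 0, 5, 0, 0, 0.5, 0, 5, 0, 0, 0, 0])

```text
clock: 11.1
tcp_pos: [0.4857, 0.2908, -0.0049]
tool_rot: [-0.052, 0.999, 0.0, 0.0]
contact_force: [-0.7, 0.1, 0.7]
finger_gap: 0.05
gripper_force: 0.0
```

Call:
step_arm(increments=[0, 0, 0, 0, 0, 0, 0, 0, 0, 0, 0, 0, 0, 0, 0, 0, 0, 0, 0, 0])

```text
clock: 11.5
tcp_pos: [0.4862, 0.2916, -0.0039]
tool_rot: [-0.052, 0.999, 0.0, 0.001]
contact_force: [-0.8, -2.0, 6.5]
finger_gap: 0.0269
gripper_force: 29.4
```

Call:
step_arm(increments=[0, 0, 0, -3.7, 0, 0, 0, 0, -3.7, 0, 0, 0.08, -4.18, 0, 0, 0, 0.08, -4.18, 0, 0, 0, 0.08, -4.18, 0, 0])

```text
clock: 12.0
tcp_pos: [0.4962, 0.1653, 0.0694]
tool_rot: [-0.053, 0.999, 0.0, 0.001]
contact_force: [1.0, -0.4, -0.7]
finger_gap: 0.0269
gripper_force: 29.8
```

Call:
step_arm(increments=[0, 0.08, -4.18, 0, 0, 0, 0.08, -4.18, 0, 0, 0, 0.08, -4.18, 0, 0, 0, 0.08, -4.18, 0, 0, 0, 0.08, -4.18, 0, 0])

```text
clock: 12.5
tcp_pos: [0.5139, -0.0437, 0.0693]
tool_rot: [-0.052, 0.999, -0.0, 0.001]
contact_force: [0.6, 0.5, 0.3]
finger_gap: 0.0267
gripper_force: 29.8
```

```bash
python3 -c "
from h import *
motors(('side',));look(('side',))
p=tray_pt((540,8.2),.11,-32,-48)/1000
go(*p,.001,.11+np.pi)"
```

```text
side px [185. 176.] area 34 ray [ 0.8403 -0.079 ] top [nan nan] 0
side px [288. 189.] area 12 ray [ 0.5435 -0.1546] top [nan nan] 0
side px [271. 233.] area 72 ray [0.5067 0.0488] top [0.4942 0.0507] 105
side px [180. 296.] area 101 ray [0.5904 0.3166] top [0.5881 0.3144] 138
side px [200. 332.] area 134 ray [0.5051 0.3751] top [0.5038 0.3724] 166
side handle [ 0.4181 -0.0036] area 168
tray? [540.   7.] [129.3 215.7] 6.4
t 12.6 tcp [ 0.5141 -0.046   0.0691] th 3.2414 F [ 0.1  0.6 -0.1] gap 0.027 q [-0.09  0.   -0.21  1.36 -0.   -0.19]
-> tool cm [0.03 0.3  6.81] yaw -0.01
```

Call:
step_arm(increments=[0, 0.03, 0.3, 2.5, 0, 0, 0, 0, 2.7, 0, 0, 0, 0, 1.1, 0, 0, 0, 0, 0.3, 0, 0, 0, 0, 0, 0])

```text
clock: 13.1
tcp_pos: [0.5134, -0.0388, 0.0031]
tool_rot: [-0.052, 0.999, -0.0, 0.0]
contact_force: [-0.1, -0.2, -0.4]
finger_gap: 0.027
gripper_force: 29.8
```

Call:
step_arm(increments=[5, 0, 0, 0, 0, 5, 0, 0, 0, 0, 5, 0, 0, 0, 0, 5, 0, 0, -3.5, 0, 5, 0, 0, -3.5, 0])

```text
clock: 13.6
tcp_pos: [0.5124, -0.039, 0.073]
tool_rot: [-0.052, 0.999, 0.0, -0.001]
contact_force: [0.8, 0.3, 0.2]
finger_gap: 0.0502
gripper_force: 0.0
```

Call:
step_arm(increments=[5, -0.34, 4.14, 0, -0.005, 5, -0.34, 4.14, 0, 0, 5, -0.34, 4.14, 0, 0, 5, -0.34, 4.14, 0, 0, 5, -0.34, 4.14, 0, 0])

```text
clock: 14.1
tcp_pos: [0.5076, 0.1702, 0.0732]
tool_rot: [-0.054, 0.999, 0.0, 0.0]
contact_force: [1.4, 0.2, -0.2]
finger_gap: 0.0501
gripper_force: 0.0
```

Call:
step_arm(increments=[5, -0.34, 4.14, 0, 0, 5, -0.34, 4.14, 0, 0, 5, -0.34, 4.14, 0, 0, 5, -0.34, 4.14, 0, 0, 5, -0.34, 4.14, 0, 0])

```text
clock: 14.6
tcp_pos: [0.5019, 0.378, 0.073]
tool_rot: [-0.055, 0.999, 0.0, 0.0]
contact_force: [0.8, -0.5, -0.3]
finger_gap: 0.0502
gripper_force: 0.0
```

Call:
step_arm(increments=[5, 0, 0, 0, 0, 5, 0, 0, 0, 0])

```text
clock: 14.8
tcp_pos: [0.5017, 0.3769, 0.0724]
tool_rot: [-0.055, 0.998, -0.0, -0.0]
contact_force: [-0.7, 0.4, -0.6]
finger_gap: 0.0497
gripper_force: 0.0
```

```bash
python3 -c "
from h import *
motors(('wrist','scene'))
go(.5045,.372,-.006,.11+np.pi)"
```

```text
wrist px [252. 213.] area 956 ray [0.5048 0.3718] top [0.5048 0.372 ] 1465
scene px [256. 210.] area 34 ray [ 0.5173 -0.0356] top [ 0.5055 -0.0394] 73
scene px [274. 227.] area 38 ray [0.5078 0.056 ] top [0.4962 0.0536] 84
scene px [299. 307.] area 58 ray [0.5959 0.3216] top [0.5908 0.3145] 103
scene px [342. 310.] area 62 ray [0.5125 0.3783] top [0.5073 0.3726] 107
t 14.9 tcp [0.5021 0.3754 0.0727] th 3.2503 F [-0.1 -0.6 -0.3] gap 0.0504 q [ 0.64  0.26  0.09  1.4  -0.    0.53]
-> tool cm [-0.2  -0.37  7.87] yaw -0.001
```

Call:
step_arm(increments=[5, -0.23, -0.38, 3.5, 0, 5, 0, 0, 2.8, 0, 5, 0, 0, 1.0, 0, 5, 0, 0, 0.5, 0, 5, 0, 0, 0, 0])

```text
clock: 15.4
tcp_pos: [0.5051, 0.3722, -0.0048]
tool_rot: [-0.054, 0.999, 0.0, 0.0]
contact_force: [-0.2, 0.4, 0.4]
finger_gap: 0.0505
gripper_force: 0.0
```

Call:
step_arm(increments=[0, 0, 0, 0, 0, 0, 0, 0, 0, 0, 0, 0, 0, 0, 0, 0, 0, 0, 0, 0])

```text
clock: 15.8
tcp_pos: [0.5056, 0.3731, -0.0037]
tool_rot: [-0.055, 0.999, 0.001, 0.001]
contact_force: [-0.2, -1.5, 6.7]
finger_gap: 0.0271
gripper_force: 29.5
```

Call:
step_arm(increments=[0, 0, 0, -3.7, 0, 0, 0, 0, -3.7, 0, 0, -0.34, -3.97, 0, 0, 0, -0.34, -3.97, 0, 0, 0, -0.34, -3.97, 0, 0])

```text
clock: 16.3
tcp_pos: [0.5282, 0.2546, 0.0694]
tool_rot: [-0.055, 0.998, 0.0, 0.001]
contact_force: [0.7, -0.9, -0.6]
finger_gap: 0.0267
gripper_force: 29.7
```

Call:
step_arm(increments=[0, -0.34, -3.97, 0, 0, 0, -0.34, -3.97, 0, 0, 0, -0.34, -3.97, 0, 0, 0, -0.34, -3.97, 0, 0, 0, -0.34, -3.97, 0, 0])

```text
clock: 16.8
tcp_pos: [0.5667, 0.0584, 0.0693]
tool_rot: [-0.055, 0.999, 0.0, 0.001]
contact_force: [0.2, -0.1, -0.2]
finger_gap: 0.0271
gripper_force: 29.7
```

```bash
python3 -c "
from h import *
motors(('side',));look(('scene','side',))
p=tray_pt((540,8.2),.11,32,48)/1000
go(*p,.002,.11+np.pi)"
```

```text
side px [185. 176.] area 35 ray [ 0.8407 -0.08  ] top [nan nan] 0
side px [252. 203.] area 13 ray [ 0.6052 -0.0446] top [nan nan] 2
side px [282. 213.] area 40 ray [ 0.5141 -0.0396] top [ 0.5035 -0.0409] 98
side px [271. 233.] area 79 ray [0.5063 0.049 ] top [0.4935 0.0506] 103
side px [180. 296.] area 105 ray [0.5897 0.3171] top [0.5881 0.3145] 137
scene handle [ 0.4209 -0.0024] area 84
side handle [ 0.4177 -0.003 ] area 195
tray? [541.    7.6] [131.6 214.8] 6.4
tray? [757.  182.5] [202.2  16.5] 6.1
t 16.95 tcp [0.5669 0.0579 0.0691] th 3.2474 F [ 0.7 -0.4 -0.9] gap 0.0272 q [ 0.1   0.13 -0.07  1.37 -0.   -0.  ]
-> tool cm [0.02 0.16 6.71] yaw -0.004
```

Call:
step_arm(increments=[0, 0.02, 0.16, 2.5, 0, 0, 0, 0, 2.7, 0, 0, 0, 0, 1.1, 0, 0, 0, 0, 0.3, 0, 0, 0, 0, 0, 0])

```text
clock: 17.45
tcp_pos: [0.5661, 0.062, 0.0031]
tool_rot: [-0.055, 0.998, 0.0, 0.0]
contact_force: [0.4, 0.1, -0.0]
finger_gap: 0.0269
gripper_force: 29.8
```

Call:
step_arm(increments=[5, 0, 0, 0, 0, 5, 0, 0, 0, 0, 5, 0, 0, 0, 0, 5, 0, 0, -3.5, 0, 5, 0, 0, -3.5, 0])

```text
clock: 17.95
tcp_pos: [0.5653, 0.0613, 0.073]
tool_rot: [-0.055, 0.999, -0.0, -0.001]
contact_force: [1.0, 0.3, 1.1]
finger_gap: 0.0498
gripper_force: 0.0
```

Call:
step_arm(increments=[5, -0.83, 4.19, 0, 0, 5, -0.83, 4.19, 0, 0, 5, -0.83, 4.19, 0, 0, 5, -0.83, 4.19, 0, 0, 5, -0.83, 4.19, 0, 0])

```text
clock: 18.45
tcp_pos: [0.5846, 0.276, 0.0731]
tool_rot: [-0.054, 0.999, 0.0, 0.0]
contact_force: [0.2, -0.9, -1.1]
finger_gap: 0.0499
gripper_force: 0.0
```

Call:
step_arm(increments=[5, -0.83, 4.19, 0, 0, 5, 0, 0, 0, 0, 5, 0, 0, 0, 0])

```text
clock: 18.75
tcp_pos: [0.5879, 0.3176, 0.0724]
tool_rot: [-0.055, 0.998, -0.0, -0.0]
contact_force: [-0.2, -0.1, -0.1]
finger_gap: 0.0501
gripper_force: 0.0
```

```bash
python3 -c "
from h import *
motors(('wrist','scene'))
go(.5885,.3148,-.006,.11+np.pi)"
```

```text
wrist px [254. 210.] area 967 ray [0.5886 0.3141] top [0.5889 0.3141] 1478
scene px [256. 210.] area 32 ray [ 0.5176 -0.0352] top [ 0.5057 -0.0387] 73
scene px [275. 227.] area 35 ray [0.5068 0.0564] top [0.4961 0.0518] 88
scene px [257. 236.] area 38 ray [0.5701 0.0655] top [0.5782 0.0668] 101
scene px [299. 307.] area 56 ray [0.5963 0.3214] top [0.5906 0.315 ] 104
t 18.85 tcp [0.5882 0.316  0.0727] th 3.2503 F [-0.3 -0.  -0.7] gap 0.0501 q [ 0.49  0.36  0.22  1.42 -0.    0.38]
-> tool cm [-0.02 -0.12  7.87] yaw -0.001
```

Call:
step_arm(increments=[5, -0.03, -0.19, 3.5, 0, 5, 0, 0, 2.8, 0, 5, 0, 0, 1.0, 0, 5, 0, 0, 0.5, 0, 5, 0, 0, 0, 0])

```text
clock: 19.35
tcp_pos: [0.589, 0.3144, -0.0047]
tool_rot: [-0.054, 0.999, 0.0, 0.0]
contact_force: [-0.4, 0.7, 1.1]
finger_gap: 0.0502
gripper_force: 0.0
```

Call:
step_arm(increments=[0, 0, 0, 0, 0, 0, 0, 0, 0, 0, 0, 0, 0, 0, 0, 0, 0, 0, 0, 0])

```text
clock: 19.75
tcp_pos: [0.5895, 0.3153, -0.0036]
tool_rot: [-0.055, 0.999, 0.0, 0.001]
contact_force: [-0.0, -0.5, 6.2]
finger_gap: 0.0266
gripper_force: 29.5
```

Call:
step_arm(increments=[0, 0, 0, -3.7, 0, 0, 0, 0, -3.7, 0, 0, 0.62, -4.33, 0, 0, 0, 0.62, -4.33, 0, 0, 0, 0.62, -4.33, 0, 0])

```text
clock: 20.25
tcp_pos: [0.5843, 0.1829, 0.0694]
tool_rot: [-0.055, 0.998, 0.0, 0.001]
contact_force: [0.5, -0.6, -1.3]
finger_gap: 0.027
gripper_force: 29.7
```

Call:
step_arm(increments=[0, 0.62, -4.33, 0, 0, 0, 0.62, -4.33, 0, 0, 0, 0.62, -4.33, 0, 0, 0, 0.62, -4.33, 0, 0, 0, 0.62, -4.33, 0, 0])

```text
clock: 20.75
tcp_pos: [0.5771, -0.0364, 0.0693]
tool_rot: [-0.055, 0.999, -0.0, 0.001]
contact_force: [0.4, -0.3, -0.3]
finger_gap: 0.0269
gripper_force: 29.7
```

```bash
python3 -c "
from h import *
motors(('side',));look(('scene','side',))
p=tray_pt((540,8.2),.11,32,-48)/1000
go(*p,.002,.11+np.pi)"
```

```text
side px [185. 176.] area 25 ray [ 0.8425 -0.0801] top [nan nan] 0
side px [282. 212.] area 70 ray [ 0.5173 -0.0448] top [ 0.5048 -0.039 ] 90
side px [246. 228.] area 70 ray [0.5694 0.0583] top [0.5756 0.0607] 132
side px [271. 233.] area 74 ray [0.5065 0.0484] top [0.4943 0.052 ] 103
scene handle [ 0.4208 -0.0024] area 85
side handle [ 0.4202 -0.0079] area 145
side handle [0.4045 0.0234] area 18
tray? [541.4   6.6] [131.9 215.3] 6.2
tray? [756.1 183. ] [203.6  15.4] 6.3
t 20.9 tcp [ 0.5771 -0.0371  0.0692] th 3.247 F [ 1.   0.5 -0.8] gap 0.0266 q [-0.06  0.15 -0.05  1.37 -0.   -0.17]
-> tool cm [-0.01  0.11  6.72] yaw -0.005
```

Call:
step_arm(increments=[0, 0, 0.11, 2.5, 0, 0, 0, 0, 2.7, 0, 0, 0, 0, 1.1, 0, 0, 0, 0, 0.3, 0, 0, 0, 0, 0, 0])

```text
clock: 21.4
tcp_pos: [0.5772, -0.0331, 0.0031]
tool_rot: [-0.055, 0.998, 0.0, 0.0]
contact_force: [1.0, -0.1, 0.4]
finger_gap: 0.027
gripper_force: 29.8
```

Call:
step_arm(increments=[5, 0, 0, 0, 0, 5, 0, 0, 0, 0, 5, 0, 0, 0, 0, 5, 0, 0, -3.5, 0, 5, 0, 0, -3.5, 0])

```text
clock: 21.9
tcp_pos: [0.5762, -0.0337, 0.0729]
tool_rot: [-0.055, 0.999, 0.0, -0.001]
contact_force: [1.3, -0.7, 0.1]
finger_gap: 0.05
gripper_force: 0.0
```

Call:
step_arm(increments=[5, 3.1, 0.96, 0, 0, 5, 3.1, 0.96, 0, 0, 5, 3.1, 0.96, 0, 0, 5, 3.1, 0.96, 0, 0, 5, 3.1, 0.96, 0, 0])

```text
clock: 22.4
tcp_pos: [0.4166, -0.0028, 0.0729]
tool_rot: [-0.054, 0.999, -0.0, 0.0]
contact_force: [0.4, 0.5, 0.5]
finger_gap: 0.0498
gripper_force: 0.0
```

Call:
step_arm(increments=[5, 0, 0, 0, 0, 5, 0, 0, 0, 0])

```text
clock: 22.6
tcp_pos: [0.418, -0.0029, 0.0734]
tool_rot: [-0.055, 0.999, -0.0, 0.001]
contact_force: [1.3, -0.2, -0.0]
finger_gap: 0.0499
gripper_force: 0.0
```

```bash
python3 -c "
from h import *
im,d,K,T=cam('wrist'); save('wh.png',im); W=cloud(d,K,T)
for i,s,c in blobs(orange(im),50)[0]:
    print('or',c.round(),s,ray(*c,K,T,.055).round(4))
q=W[orange(im)>0]; q=q[(q[:,2]>.048)]; print(rect(q),np.median(q,0)) if len(q) else 0
motors(('side','scene'));look()
go(.4175,-.005,.009,.11+np.pi)"
```

```text
or [253. 215.] [245 197  20  58 549] [ 0.4104 -0.0077  0.055 ]
(array([416.9,  -5.9]), array([34.6, 11.4]), 6.4) [ 0.4086162  -0.00799093  0.05515686]
side px [185. 176.] area 35 ray [ 0.8415 -0.0798] top [nan nan] 0
side px [259. 207.] area 63 ray [ 0.5811 -0.0371] top [ 0.5866 -0.0327] 114
side px [282. 212.] area 70 ray [ 0.5162 -0.0439] top [ 0.504  -0.0403] 93
side px [246. 228.] area 68 ray [0.5707 0.0575] top [0.5754 0.0611] 130
side px [271. 233.] area 72 ray [0.5067 0.0482] top [0.4941 0.0527] 107
scene px [256. 210.] area 33 ray [ 0.5178 -0.0354] top [ 0.5054 -0.038 ] 74
scene px [238. 218.] area 38 ray [ 0.581  -0.0291] top [ 0.5884 -0.0275] 93
scene px [274. 227.] area 37 ray [0.5076 0.0557] top [0.4965 0.053 ] 89
scene px [257. 236.] area 39 ray [0.5703 0.0662] top [0.5773 0.0696] 102
scene handle [ 0.42   -0.0032] area 94
side handle [0.4217 0.0017] area 123
tray? [540.8   7.1] [132.  214.9] 6.2
tray? [756.9 182.7] [203.8  16.6] 6.7
t 22.85 tcp [ 0.4182 -0.003   0.0725] th 3.2506 F [-0.5 -0.3 -0.4] gap 0.0504 q [-0.01 -0.24 -0.42  1.39 -0.   -0.12]
-> tool cm [ 0.09 -0.19  6.35] yaw -0.001
```

View pics/wh.png

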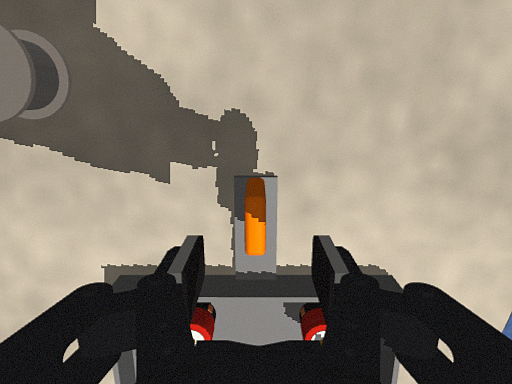

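The wrist view shows all four motors standing in the tray and the handle at (256,220) between the open jaws. I'll grasp the handle.

Call:
step_arm(increments=[5, 0.09, -0.28, 3.0, 0, 5, 0, 0, 2.3, 0, 5, 0, 0, 0.8, 0, 5, 0, 0, 0.2, 0, 5, 0, 0, 0, 0])

```text
clock: 23.35
tcp_pos: [0.4175, -0.0058, 0.0101]
tool_rot: [-0.055, 0.999, -0.0, 0.0]
contact_force: [0.6, 0.3, 0.2]
finger_gap: 0.0503
gripper_force: 0.0
```

Call:
step_arm(increments=[0, 0, 0, 0, 0, 0, 0, 0, 0, 0, 0, 0, 0, 0, 0, 0, 0, 0, 0, 0, 0, 0, 0, 0, 0], force=40)

```text
clock: 23.85
tcp_pos: [0.4176, -0.0057, 0.0104]
tool_rot: [-0.055, 0.999, 0.0, 0.001]
contact_force: [-0.5, 1.5, 6.3]
finger_gap: 0.0115
gripper_force: 43.4
```

Call:
step_arm(increments=[0, -0.3, 0.2, 0, 0, 0, -0.8, 0.5, 0, 0, 0, -0.8, 0.7, 0, 0, 0, -0.8, 0.5, 0, 0, 0, -0.3, 0.2, 0, 0])

```text
clock: 24.35
tcp_pos: [0.4449, 0.0181, 0.0104]
tool_rot: [-0.054, 0.999, -0.001, 0.0]
contact_force: [-6.7, -6.2, 11.8]
finger_gap: 0.0113
gripper_force: 44.3
```

```bash
python3 -c "
from h import *
motors(('side','scene'));look()
go(.6254,.0384,.009,.108+np.pi)"
```

```text
side px [185. 176.] area 32 ray [ 0.8406 -0.0797] top [nan nan] 0
side px [246. 208.] area 67 ray [ 0.6081 -0.0164] top [ 0.614  -0.0138] 118
side px [269. 214.] area 67 ray [ 0.5426 -0.0203] top [ 0.5308 -0.0196] 103
side px [232. 230.] area 79 ray [0.5977 0.0795] top [0.6035 0.0823] 136
side px [257. 235.] area 73 ray [0.5343 0.0716] top [0.5212 0.0702] 110
scene px [252. 217.] area 36 ray [ 0.5438 -0.0127] top [ 0.5331 -0.016 ] 81
scene px [234. 225.] area 35 ray [ 0.6078 -0.007 ] top [ 0.6161 -0.0035] 96
scene px [270. 235.] area 40 ray [0.5358 0.0783] top [0.524  0.0759] 82
scene px [252. 245.] area 42 ray [0.5983 0.0887] top [0.6059 0.0909] 106
scene handle [0.4562 0.015 ] area 24
side handle [0.4521 0.0413] area 15
tray? [568.7  29.6] [131.9 215.5] 6.3
tray? [756.9 182.9] [202.7  16.9] 6.6
t 24.55 tcp [0.4451 0.0183 0.0104] th 3.2503 F [-1.2 -0.3  6.7] gap 0.0118 q [ 0.04 -0.14 -0.46  1.25 -0.   -0.07]
-> tool cm [-18.14   0.04   0.14] yaw 0.001
```

Call:
step_arm(increments=[0, -0.5, 0.05, 0, 0, 0, -1.2, 0.05, 0, 0, 0, -1.5, 0.05, 0, 0, 0, -1.5, 0, 0, 0, 0, -1.5, 0, 0, 0])

```text
clock: 25.05
tcp_pos: [0.5058, 0.0265, 0.0104]
tool_rot: [-0.054, 0.999, -0.0, -0.001]
contact_force: [-10.1, -1.3, 13.1]
finger_gap: 0.0113
gripper_force: 44.3
```

Call:
step_arm(increments=[0, -1.5, 0, 0, 0, 0, -1.5, 0, 0, 0, 0, -1.5, 0, 0, 0, 0, -1.5, 0, 0, 0, 0, -1.2, 0, 0, 0])

```text
clock: 25.55
tcp_pos: [0.5776, 0.0344, 0.0105]
tool_rot: [-0.054, 0.999, -0.0, -0.0]
contact_force: [-10.1, -1.3, 12.3]
finger_gap: 0.0111
gripper_force: 44.2
```

```bash
python3 -c "
from h import *
motors(('side',));go(.6254,.0384,.009,.108+np.pi)"
```

```text
side px [185. 176.] area 33 ray [ 0.8395 -0.0795] top [nan nan] 0
side px [223. 204.] area 28 ray [ 0.6736 -0.0068] top [ 0.6623 -0.0077] 96
side px [210. 221.] area 12 ray [0.6642 0.0743] top [0.653  0.0788] 119
side px [205. 226.] area 18 ray [0.6636 0.0969] top [0.6518 0.0928] 116
t 25.6 tcp [0.5794 0.0346 0.0105] th 3.2507 F [3.6 0.4 2.3] gap 0.0112 q [ 0.06  0.18 -0.13  1.26 -0.   -0.05]
-> tool cm [-4.62 -0.12  0.15] yaw 0.001
```

Call:
step_arm(increments=[0, -0.6, 0, 0, 0, 0, -1.2, 0, 0, 0, 0, -1.2, 0, 0, 0, 0, -1.1, 0, 0, 0, 0, -0.5, 0, 0, 0])

```text
clock: 26.1
tcp_pos: [0.6234, 0.0394, 0.0105]
tool_rot: [-0.054, 0.999, -0.0, -0.0]
contact_force: [-8.9, -1.8, 12.7]
finger_gap: 0.0117
gripper_force: 44.2
```

Call:
step_arm(increments=[2.5, 0, 0, 0, 0, 2.5, 0, 0, 0, 0, 2.5, 0, 0, 0, 0, 2.5, 0, 0, 0, 0])

```text
clock: 26.5
tcp_pos: [0.6231, 0.0394, 0.0094]
tool_rot: [-0.055, 0.999, -0.0, -0.0]
contact_force: [-1.2, -0.5, 1.0]
finger_gap: 0.0248
gripper_force: 0.0
```

```bash
python3 -c "
from h import *
look();go(.6254,.0384,.009,.108+np.pi)
im,d,K,T=cam('wrist'); save('wi.png',im)"
```

```text
scene handle [0.6348 0.0389] area 42
tray? [756.3 183.9] [203.   16.7] 6.9
t 26.6 tcp [0.6232 0.0394 0.0095] th 3.2508 F [-0.2 -1.4  0.6] gap 0.0248 q [ 0.06  0.28 -0.01  1.28 -0.   -0.05]
-> tool cm [-0.2  -0.13  0.05] yaw 0.001
```

View pics/wi.png

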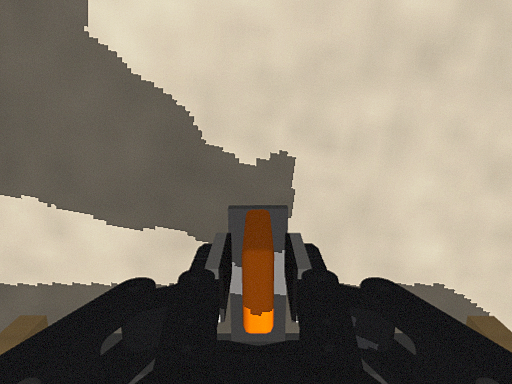

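The wrist view shows the handle (258,270) released between the pads, with the shelf's side panels at the lower corners. I'll lift clear and check the mouth.

Call:
step_arm(increments=[2.5, 0, 0, -2, 0, 3, 0, 0, -4, 0, 5, 0, 0, -4, 0, 5, 0, 0, -4, 0, 5, 0, 0, -3, 0])

```text
clock: 27.15
tcp_pos: [0.6236, 0.0395, 0.1826]
tool_rot: [-0.055, 0.999, 0.0, 0.001]
contact_force: [0.4, 0.6, -0.0]
finger_gap: 0.0496
gripper_force: 0.0
```

Call:
step_arm(increments=[5, 2.54, -3.21, 0, 0, 5, 2.54, -3.21, 0, 0, 5, 2.54, -3.21, 0, 0, 5, 2.54, -3.21, 0, 0, 5, 2.54, -3.21, 0, 0])

```text
clock: 27.65
tcp_pos: [0.5135, -0.1351, 0.1797]
tool_rot: [-0.055, 0.999, -0.0, 0.0]
contact_force: [0.5, -0.6, -0.9]
finger_gap: 0.0499
gripper_force: 0.0
```

```bash
python3 -c "
from h import *
A=[]
for n in('scene','side'):
    im,d,K,T=cam(n); W=cloud(d,K,T); A.append(W.reshape(-1,3))
    if n=='side': save('sh.png',cv2.resize(im[130:270,100:320],(770,490)))
A=np.vstack(A); a=.108; o=np.array([.6711,.0434])
L=np.c_[(A[:,:2]-o)@np.array([[np.cos(a),-np.sin(a)],[np.sin(a),np.cos(a)]]),A[:,2]]
q=L[(L[:,0]>-.1)&(L[:,0]<.03)&(abs(L[:,1])<.118)&(L[:,2]>.006)&(L[:,2]<.056)]
print(len(q)); 
for lo in np.arange(-.1,.03,.01):
    s=q[(q[:,0]>=lo)&(q[:,0]<lo+.01)]
    if len(s): print(round(lo,2),len(s),s.min(0).round(3),s.max(0).round(3))
q=A[(A[:,2]>.04)&(A[:,2]<.058)&(abs(A[:,0]-.62)<.04)&(abs(A[:,1]-.038)<.04)]; print('handle',rect(q))
B=A[(A[:,2]>.07)&(A[:,2]<.082)&(A[:,0]>.6)&(A[:,0]<.9)&(abs(A[:,1]-.054)<.2)]; print('board',rect(B))
go(.406,-.308,.17,1.903)
"
```

```text
934
-0.07 93 [-0.067 -0.012  0.006] [-0.06   0.015  0.056]
-0.06 128 [-0.06  -0.008  0.006] [-0.05   0.017  0.056]
-0.05 119 [-0.05  -0.007  0.006] [-0.04   0.016  0.056]
-0.04 121 [-0.04  -0.011  0.006] [-0.03   0.017  0.056]
-0.03 40 [-0.03  -0.011  0.006] [-0.02   0.017  0.056]
-0.02 23 [-0.019 -0.016  0.006] [-0.01   0.017  0.01 ]
-0.01 26 [-0.01  -0.015  0.006] [-0.     0.016  0.009]
-0.0 33 [ 0.    -0.118  0.006] [0.01  0.078 0.03 ]
0.01 343 [ 0.01  -0.118  0.006] [0.02  0.098 0.033]
0.02 8 [ 0.021 -0.103  0.01 ] [0.03  0.05  0.025]
handle (array([623.3,  38.4]), array([38.7, 17.4]), 4.9)
board (array([770.9,  53.4]), array([203.1, 274.8]), 6.4)
t 27.75 tcp [ 0.5125 -0.1371  0.1802] th 3.2469 F [0.8 0.6 0.1] gap 0.0498 q [-0.26  0.03  0.03  1.58 -0.   -0.37]
-> tool cm [ 12.39 -15.88   1.02] yaw 1.344
```

View pics/sh.png

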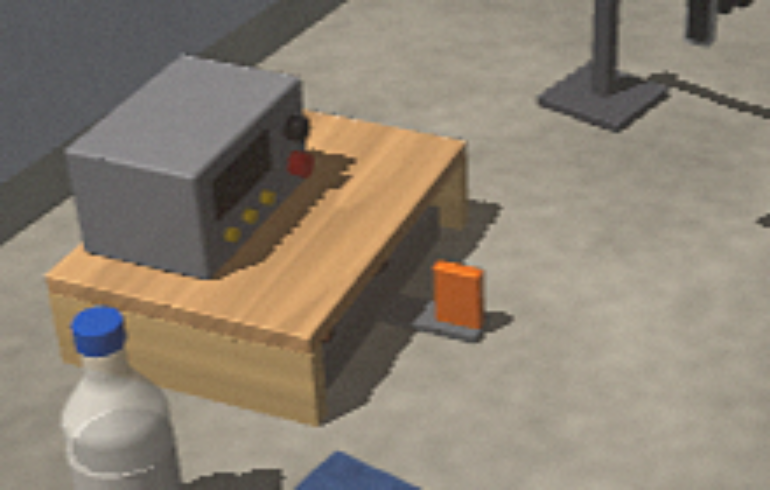

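The side crop shows the tray box fully under the board, with its front wall about 12 mm inside and only the handle outside at (458,295). Now the headset.

Call:
step_arm(increments=[5, 2.48, -3.18, 0, 0, 5, 2.48, -3.18, 0, 0, 5, 2.48, -3.18, 0, 0, 5, 2.48, -3.18, 0, 0, 5, 2.48, -3.18, 0, 0])

```text
clock: 28.25
tcp_pos: [0.408, -0.3064, 0.1797]
tool_rot: [-0.055, 0.998, -0.0, 0.0]
contact_force: [-0.3, -0.1, 0.5]
finger_gap: 0.0502
gripper_force: 0.0
```

Call:
step_arm(increments=[5, 0, 0, 0, 0.149, 5, 0, 0, 0, 0.149, 5, 0, 0, 0, 0.149, 5, 0, 0, 0, 0.149, 5, 0, 0, 0, 0.149])

```text
clock: 28.75
tcp_pos: [0.409, -0.3053, 0.1796]
tool_rot: [0.315, 0.949, 0.0, 0.0]
contact_force: [-0.1, -0.3, 0.9]
finger_gap: 0.0502
gripper_force: 0.0
```

Call:
step_arm(increments=[5, 0, 0, 0, 0.149, 5, 0, 0, 0, 0.149, 5, 0, 0, 0, 0.149, 5, 0, 0, 0, 0.149, 5, 0, 0, 0, 0])

```text
clock: 29.25
tcp_pos: [0.409, -0.3052, 0.1796]
tool_rot: [0.578, 0.816, 0.0, 0.0]
contact_force: [-0.3, -1.1, -0.5]
finger_gap: 0.0502
gripper_force: 0.0
```

```bash
python3 -c "
from h import *
im,d,K,T=cam('wrist'); save('wc.png',im); W=cloud(d,K,T)
q=W[(W[...,2]>.142)&(W[...,2]<.156)&(np.hypot(W[...,0]-.406,W[...,1]+.307)<.045)]; print('crown',len(q),rect(q),np.median(q,0).round(4))
go(.406,-.307,.107,1.903)"
```

```text
crown 3121 (array([ 405.2, -311.1]), array([24.1, 49.5]), 17.9) [ 0.4045 -0.309   0.1503]
t 29.3 tcp [ 0.409  -0.3053  0.1796] th 1.9134 F [-0.3 -0.8  0.1] gap 0.0503 q [-0.64 -0.02 -0.02  1.58  0.    0.59]
-> tool cm [-0.07 -0.34  7.26] yaw 0.01
```

View pics/wc.png

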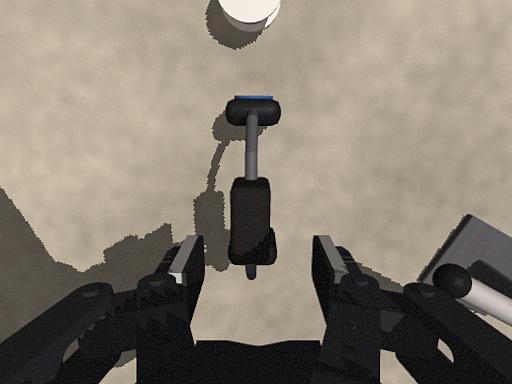

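The wrist view shows the crown pad at (250,220), between the open jaws at x ≈ 200 and 318 and well aligned, just left of centre. I'll shift, descend and grip.

Call:
step_arm(increments=[5, -0.31, -0.53, 2, 0.023, 5, 0, 0, 2, 0, 5, 0, 0, 2, 0, 5, 0, 0, 1.26, 0, 5, 0, 0, 0, 0])

```text
clock: 29.8
tcp_pos: [0.4041, -0.3095, 0.1054]
tool_rot: [0.586, 0.81, 0.0, -0.001]
contact_force: [1.0, -0.1, 0.9]
finger_gap: 0.05
gripper_force: 0.0
```

Call:
step_arm(increments=[3, 0, 0, 0, 0, 2, 0, 0, 0, 0, 1, 0, 0, 0, 0, 1, 0, 0, 0, 0, 1, 0, 0, 0, 0], force=30)

```text
clock: 30.3
tcp_pos: [0.4053, -0.3105, 0.1082]
tool_rot: [0.587, 0.81, 0.0, 0.001]
contact_force: [0.7, 0.4, 6.7]
finger_gap: 0.0234
gripper_force: 31.2
```

```bash
python3 -c "
from h import *
o=np.array([.5985,-.3095]); u=np.array([.985,-.174])
print('start',o-.15*u)
go(*(o-.15*u),.155,1.397)
im,d,K,T=cam('side'); save('sg.png',cv2.resize(im[90:230,240:430],(760,560)))"
```

```text
start [ 0.45075 -0.2834 ]
t 30.3 tcp [ 0.4053 -0.3105  0.1082] th 1.8871 F [0.7 0.4 6.7] gap 0.0234 q [-0.65 -0.02 -0.15  1.44  0.    0.6 ]
-> tool cm [ 1.16  5.16 -4.68] yaw 0.49
```

View pics/sg.png

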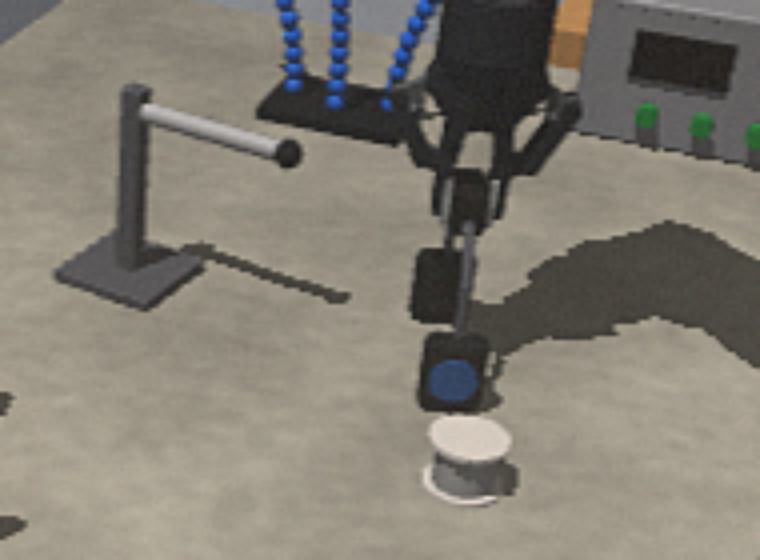

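Side crop: the crown pad is gripped at (467,200), with the cups standing clear of the spool. I'll lift and align it with the bar.

Call:
step_arm(increments=[1, 0, 0, -1, 0, 1, 0, 0, -2, 0, 1, 0, 0, -2, 0, 1, 0.58, 2.58, 0, 0, 1, 0.58, 2.58, 0, 0])

```text
clock: 30.85
tcp_pos: [0.4507, -0.2833, 0.1584]
tool_rot: [0.588, 0.809, 0.0, 0.001]
contact_force: [0.5, -0.0, -1.5]
finger_gap: 0.0234
gripper_force: 30.2
```

Call:
step_arm(increments=[1, 0, 0, 0, 0.1225, 1, 0, 0, 0, 0.1225, 1, 0, 0, 0, 0.1225, 1, 0, 0, 0, 0.1225, 1, 0, 0, 0, 0])

```text
clock: 31.35
tcp_pos: [0.4501, -0.2831, 0.1573]
tool_rot: [0.766, 0.642, -0.0, -0.0]
contact_force: [-0.2, -0.9, -1.2]
finger_gap: 0.0233
gripper_force: 30.4
```

```bash
python3 -c "
from h import *
A=[]
for n in('scene','side'):
    im,d,K,T=cam(n); A.append(cloud(d,K,T).reshape(-1,3))
    if n=='side': save('sl.png',cv2.resize(im[90:230,240:430],(760,560)))
A=np.vstack(A); L=A[(A[:,0]>.36)&(A[:,0]<.5)&(abs(A[:,1]+.283)<.12)]
for q in comps(L,.05,.12,60): print('cup',rect(q),len(q),q[:,2].min().round(3))
q=L[(L[:,2]>.03)&(L[:,2]<.12)]; print('zmin',np.percentile(q[:,2],[.5,2,5]).round(3))
o=np.array([.5985,-.3095])
go(*o,.148,1.397)"
```

```text
cup (array([ 440.2, -341.5]), array([23.2, 47.5]), 78.6) 487 0.05
cup (array([ 460.9, -214.5]), array([48.9, 27.4]), 2.9) 551 0.051
zmin [0.039 0.041 0.054]
t 31.45 tcp [ 0.4501 -0.2831  0.1572] th 1.4003 F [-0.2  0.5 -1.6] gap 0.0236 q [-0.56  0.03 -0.01  1.53 -0.    1.18]
-> tool cm [-0.08 15.07  0.92] yaw 0.003
```

View pics/sl.png

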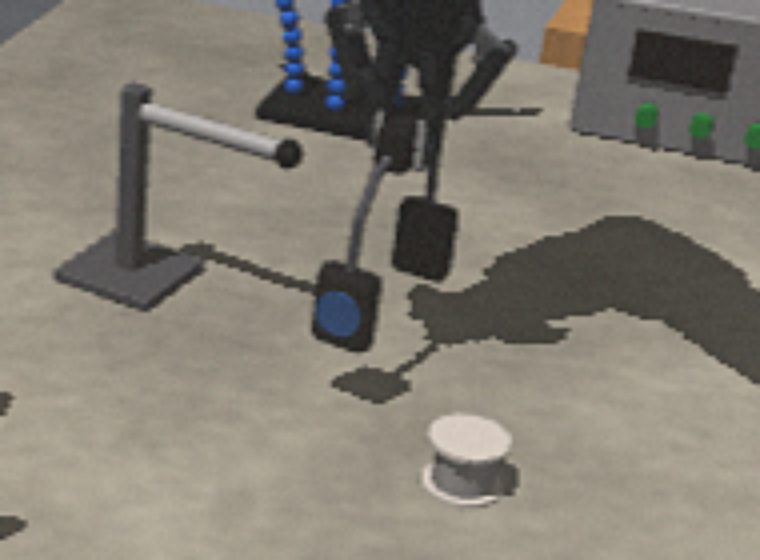

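The side crop shows the headset held level and square to the bar: pad at (400,140), cups at (347,305) and (425,237), ball at (288,153). I'll slide it along over the bar.

Call:
step_arm(increments=[1, -0.2, 1, 0, 0, 1, 0, 2, 0, 0, 1, 0, 2, 0, 0, 1, 0, 2, 0, 0, 1, 0, 2, 0, 0])

```text
clock: 31.95
tcp_pos: [0.5398, -0.301, 0.1568]
tool_rot: [0.765, 0.644, 0.0, -0.0]
contact_force: [-0.1, -0.6, -2.2]
finger_gap: 0.0238
gripper_force: 30.4
```

Call:
step_arm(increments=[1, 0, 2, 0, 0, 1, 0, 2, 0, 0, 1, 0, 1.5, 0, 0, 1, 0, 0.5, 0, 0, 1, 0, 0, 0, 0])

```text
clock: 32.45
tcp_pos: [0.598, -0.3111, 0.1562]
tool_rot: [0.765, 0.644, -0.0, -0.0]
contact_force: [-0.6, 0.0, -1.9]
finger_gap: 0.0234
gripper_force: 30.4
```

```bash
python3 -c "
from h import *
im,d,K,T=cam('side'); save('sb.png',cv2.resize(im[80:220,180:370],(760,560)))
go(.5982,-.3112,.147,1.397)"
```

```text
t 32.5 tcp [ 0.5975 -0.311   0.1565] th 1.3977 F [-1.  -0.5 -2.2] gap 0.0239 q [-0.48  0.38  0.4   1.59 -0.    1.26]
-> tool cm [-0.    0.07  0.95] yaw 0.001
```

View pics/sb.png

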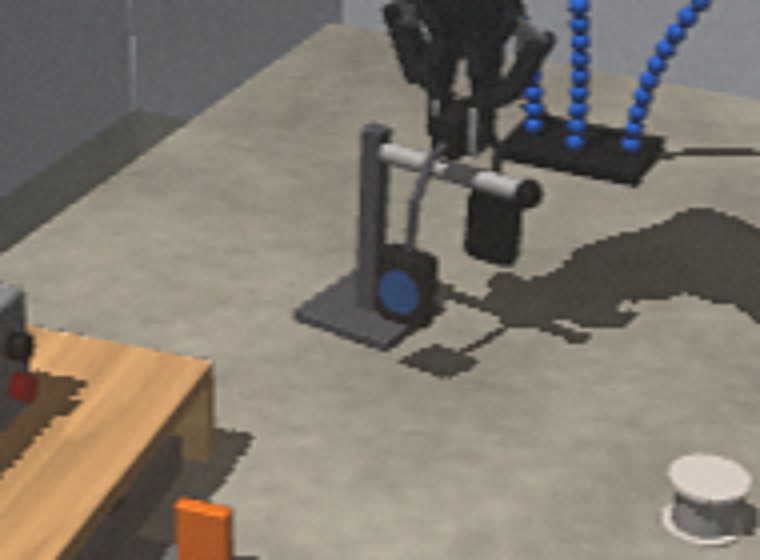

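Side crop: the pad (460,130) is over the bar, with one cup on each side at (400,290) and (492,225). I'll lower gently, watching the force.

Call:
step_arm(increments=[1, 0, 0.05, 0.4, 0, 1, 0, 0, 0.4, 0, 1, 0, 0, 0.2, 0, 1, 0, 0, 0, 0])

```text
clock: 32.9
tcp_pos: [0.5976, -0.311, 0.1466]
tool_rot: [0.766, 0.643, -0.0, -0.0]
contact_force: [0.7, 0.6, -2.0]
finger_gap: 0.0235
gripper_force: 30.4
```

Call:
step_arm(increments=[1, 0, 0, 0.1, 0, 1, 0, 0, 0.1, 0, 1, 0, 0, 0, 0])

```text
clock: 33.2
tcp_pos: [0.598, -0.3111, 0.1449]
tool_rot: [0.766, 0.643, 0.0, -0.0]
contact_force: [-1.3, 0.1, -1.9]
finger_gap: 0.0239
gripper_force: 30.4
```

Call:
step_arm(increments=[1, 0, 0, 0.1, 0, 1, 0, 0, 0, 0])

```text
clock: 33.4
tcp_pos: [0.598, -0.3111, 0.1439]
tool_rot: [0.766, 0.643, -0.0, -0.0]
contact_force: [-0.3, 0.3, -1.4]
finger_gap: 0.0236
gripper_force: 30.4
```

Call:
step_arm(increments=[1, 0, 0, 0.1, 0, 1, 0, 0, 0, 0, 1, 0, 0, 0, 0])

```text
clock: 33.7
tcp_pos: [0.5981, -0.3112, 0.1433]
tool_rot: [0.766, 0.643, 0.0, 0.0]
contact_force: [0.8, -0.9, 1.9]
finger_gap: 0.0235
gripper_force: 32.3
```

Call:
step_arm(increments=[1, 0, 0, 0.1, 0, 1, 0, 0, 0, 0, 1, 0, 0, 0, 0])

```text
clock: 34.0
tcp_pos: [0.5982, -0.3112, 0.1432]
tool_rot: [0.766, 0.643, 0.0, 0.001]
contact_force: [-2.1, 0.8, 7.4]
finger_gap: 0.0238
gripper_force: 35.4
```

Contact with the bar. Releasing slowly.

Call:
step_arm(increments=[2.2, 0, 0, 0, 0, 2.4, 0, 0, 0, 0, 2.7, 0, 0, 0, 0, 3.2, 0, 0, 0, 0, 4.5, 0, 0, 0, 0])

```text
clock: 34.5
tcp_pos: [0.5981, -0.3112, 0.142]
tool_rot: [0.766, 0.643, 0.0, 0.0]
contact_force: [0.9, 0.2, -0.2]
finger_gap: 0.0442
gripper_force: 0.0
```

Call:
step_arm(increments=[4.5, 0, 0, 0, 0, 4.5, 0, 0, -1, 0, 4.5, 0, 0, -2, 0, 4.5, 0, 0, -3, 0, 4.5, 0, 0, -3, 0])

```text
clock: 35.0
tcp_pos: [0.5977, -0.311, 0.2332]
tool_rot: [0.766, 0.643, -0.0, -0.0]
contact_force: [0.4, -0.3, 0.6]
finger_gap: 0.045
gripper_force: 0.0
```

```bash
python3 -c "
from h import *
for k in range(2):
    A=[]
    for n in('scene','side'):
        im,d,K,T=cam(n); A.append(cloud(d,K,T).reshape(-1,3))
    A=np.vstack(A); L=A[(A[:,0]>.53)&(A[:,0]<.66)&(abs(A[:,1]+.311)<.11)]
    for q in comps(L,.04,.09,60): print('cup',rect(q),len(q))
    q=L[(L[:,2]>.162)&(L[:,2]<.2)]; print('pad',rect(q),np.percentile(q[:,2],[2,50,98]).round(3))
save('fin.png',im); s=telemetry.get_state(); print(s['clock'],s['tcp_pos'])"
```

```text
cup (array([ 585.8, -371.3]), array([48. , 23.2]), 0.2) 326
cup (array([ 608.7, -244.5]), array([26.3, 49.4]), 89.1) 397
pad (array([ 597.9, -308.7]), array([78.1, 27.3]), 81.3) [0.163 0.18  0.187]
cup (array([ 586.5, -372.5]), array([24.6, 49.8]), 86.3) 318
cup (array([ 608.6, -245.7]), array([27.2, 49. ]), 89.4) 394
pad (array([ 597.4, -309. ]), array([74.8, 28.5]), 83.5) [0.163 0.18  0.186]
35.2 [ 0.59837212 -0.31131341  0.23285934]
```

View pics/fin.png

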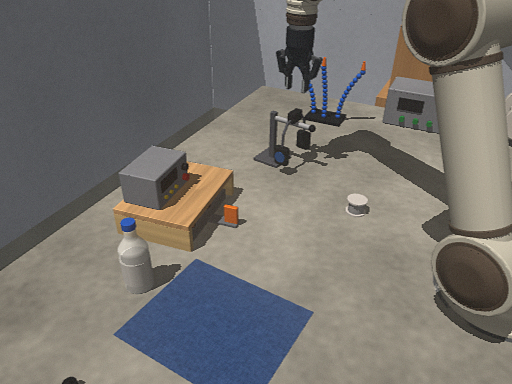

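The final side view shows the headset on the bar at (295,135), the tray home with its handle at (231,214), and the bottle and spool untouched. I'll let it settle and recheck before handing in.

Call:
step_arm(increments=[4.5, 0, 0, -2, 0, 4.5, 0, 0, -2, 0, 4.5, 0, 0, 0, 0, 4.5, 0, 0, 0, 0, 4.5, 0, 0, 0, 0])

```text
clock: 35.7
tcp_pos: [0.5978, -0.311, 0.2702]
tool_rot: [0.766, 0.643, -0.0, -0.001]
contact_force: [0.4, -0.3, -0.4]
finger_gap: 0.0448
gripper_force: 0.0
```

Call:
step_arm(increments=[4.5, 0, 0, 0, 0, 4.5, 0, 0, 0, 0, 4.5, 0, 0, 0, 0, 4.5, 0, 0, 0, 0, 4.5, 0, 0, 0, 0])

```text
clock: 36.2
tcp_pos: [0.598, -0.3111, 0.272]
tool_rot: [0.766, 0.643, 0.0, 0.0]
contact_force: [-0.6, -0.0, -0.5]
finger_gap: 0.045
gripper_force: 0.0
```

Call:
step_arm(increments=[4.5, 0, 0, 0, 0, 4.5, 0, 0, 0, 0, 4.5, 0, 0, 0, 0, 4.5, 0, 0, 0, 0, 4.5, 0, 0, 0, 0])

```text
clock: 36.7
tcp_pos: [0.598, -0.3111, 0.272]
tool_rot: [0.766, 0.643, -0.0, -0.0]
contact_force: [0.1, 0.9, -0.6]
finger_gap: 0.0451
gripper_force: 0.0
```

```bash
python3 -c "
from h import *
A=[]
for n in('scene','side'):
    im,d,K,T=cam(n); A.append(cloud(d,K,T).reshape(-1,3)); print(n,[c.round().tolist() for i,s,c in blobs(red(im),12)[0]])
A=np.vstack(A); L=A[(A[:,0]>.53)&(A[:,0]<.66)&(abs(A[:,1]+.311)<.11)]
for q in comps(L,.04,.09,60): print('cup',rect(q))
a=.108; o=np.array([.6711,.0434])
L=np.c_[(A[:,:2]-o)@np.array([[np.cos(a),-np.sin(a)],[np.sin(a),np.cos(a)]]),A[:,2]]
q=L[(L[:,0]>-.02)&(L[:,0]<.025)&(abs(L[:,1])<.1)&(L[:,2]>.014)&(L[:,2]<.032)]; print('wall',np.percentile(q[:,0],[2,50,98]).round(4),np.polyfit(q[:,1],q[:,0],1).round(3))
q=A[(A[:,2]>.04)&(A[:,2]<.058)&(abs(A[:,0]-.62)<.04)&(abs(A[:,1]-.038)<.04)]; print('handle',rect(q))
"
```

```text
scene [[434.0, 116.0]]
side [[185.0, 176.0]]
cup (array([ 586.1, -370.8]), array([21.5, 48.1]), 88.6)
cup (array([ 608.4, -244.9]), array([49. , 23.8]), 0.1)
wall [0.0106 0.0122 0.0161] [-0.006  0.012]
handle (array([623.7,  40.6]), array([39.2, 15.2]), 12.7)
```

```bash
python3 -c "
from bench import finish_job
print(finish_job())"
```

```text
the job is handed in; nothing more can be done
None
```

The job is handed in: all four motors are in the tray, the tray is square under the shelf with its front wall about 12 mm inside, and the headset is hanging still on the bar; the first motor grasp missed and was redone.

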